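Load the plate feeder in streaking order and feed the first plate

ROBOT

A 7-joint arm with a two-finger parallel gripper is mounted at the origin on a cart in front of the work surface, level with it; the furniture and walls round the work are solid. World frame = base frame: x ahead of the robot, y to its left, z up, the work surface at z = 0. Lengths are in m, angles in rad, forces in N, time in s.
With the tool pointing down it reaches from about 0.4 to 0.85 m from the base axis. Payload 10.4 kg.
Tool frame: the origin (TCP) lies midway between the tips of the shut fingers; the grasp point (between the pads) lies 19 mm behind it; z points along the fingers, y is the direction in which the jaws open and shut (so a half turn about z gives the same grasp; the last joint's range is limited). The gripper opens to 85 mm and grips with 20 to 120 N. Pads are 22 mm wide; open, the fingers measure 114 mm over their backs; the gripper's body (76 mm by 85 mm) begins 54 mm behind the grasp point. The pads swing forward as they close: fully open they stand 13 mm farther back than shut.
Start: joints at [1.273, 0.332, -0.065, 1.46, 0.022, 1.35, -0.088], TCP at [0.17, -0.602, 0.231] pointing down, gripper open.
Joint ranges: [-2.6, 2.6], [-0.5, 2.12], [-1.47, 1.34], [0.16, 2.42], [-1.27, 4.41], [0.06, 2.06], [-2.6, 2.6]. Speed limits (rad/s): [2.22, 2.22, 2.79, 2.79, 3.14, 3.14, 3.14].

INTERFACE

Orientations are given as a unit quaternion [x, y, z, w].
In Python, from workcell import manip, camera, camera_info, workorder, nets gives the robot as it stands.
- The arm moves only by the tool apply_moves, never from a script. Its argument "commands" is a list of rows, each a list of 5 numbers: the shift along the tool's x, y, z in m, then the turn about the tool's z in degrees, then the gripper command: -1 is fully open, 1 is shut, values between are in proportion. A call has 1 to 5 rows; each row shifts and turns the pose as measured when the row begins, along the tool's axes as they then stand; what a row does not reach is not made up. A row lasts 1/12 s, in which the tool goes at most 41.7 mm and 7.16 degrees, less where a joint would pass 70% of its speed; a pose out of reach is approached as far as the arm can. A call is refused whole if a number of a shift passes 0.0417 or a number of a turn 7.16, either way. A call with a gripper value outside its range is refused whole. The fingers move at their own pace and stop on an object; "squeeze" is the grip in N (left out, the last holds). Time passes only in rows, so rows that do not move let the fingers close. It gives the time, the measured TCP pose, the force and the opening at its end, in the units of the state.
- manip.get_obs(): the state, without advancing time (a new reading comes with each control period).
- camera(name): name is "scene" or "top"; returns (picture, depth): 400x640x3 uint8, red, green, blue; 400x640 float32, m along the optical axis (not along the pixel's ray), 0 where there is no reading.
- camera_info(name): a dict with "camera_matrix" (3x3 intrinsics, pixels), "xyz" and "rotation" of the camera in the world. Camera axes: x right, y down, z forward; pixel columns grow to the right and rows downward; lengths in m; the calibration is good to about 2 mm. A picture is of the moment at which its call begins. camera_info takes no time and is no camera call.
- workorder.hand_in(): hands the job in, once; it reports no verdict.
Trained networks look in the newest picture that a camera, given by its name, has taken for a name from the list of things; names that differ only in an ending like _2 or _b are one class to them, and where a whole thing is asked for, a point or a joint stands for the part that bears it (a point fixed in the world has none). Each returns a list of dicts, best first, with "conf" (0 to 1); they miss things now and then, are a little off and sometimes report something else, mostly with a low value. They report only what shows in the picture. A call takes as long as a camera call.
- nets.look_for(camera, thing): "rect" ([left, top, width, height] in pixels, round what is visible of it).
- nets.place_of(camera, thing): "xy" ([column, row] in pixels: a listed point, or the origin of a listed thing).
The state is a dict: "clock": time; "joint_pos": joint angles; "joint_velocities": joint speeds; "tau": joint torques, N m; "position": TCP position; "ee_rot": TCP orientation; "ft_force": force on the tool from outside, world axes, zero at the start; "torque": the same for the moment, N m; "grip_width": opening from 0.0 (shut) to 1.0 (fully open).
Only numpy, scipy, OpenCV 4.12 (cv2) and the standard library are available. Lean on these libraries where they do the work, as an engineer would, in place of code of your own. Each camera call takes 0.05 s, during which the arm holds its last target. There are 200 camera calls.

TASK

Load the plate feeder for streaking: move the four agar plates from the row in the white rack into the feeder's chute, keeping them upright, so that they lie flat on one another in streaking order - from bottom to top red, brown, green, yellow (the rich medium is streaked first, the selective ones after it). Once all four are in, pull the feed slide (the one with the black handle) fully out, so that the red plate comes out from under the stack and the other three stay in the chute. Leave the glass beaker and the timer where they stand.

Things in the scene. Friction and masses are not known exactly. Their poses are not given: they have to be found in the camera images.
- plate_red: agar plate: round petri dish with a clear lid that is fast on it, filled with blood-red agar. 60 mm across, 14 mm high, about 25 g. Origin: centre of its underside; z up. It lies flat in one of the four nests of the rack (which one varies).
- plate_brown: agar plate: round petri dish with a clear lid that is fast on it, filled with dark brown agar. 60 mm across, 14 mm high, about 25 g. Origin: centre of its underside; z up. It lies flat in one of the four nests of the rack (which one varies).
- plate_green: agar plate: round petri dish with a clear lid that is fast on it, filled with green agar. 60 mm across, 14 mm high, about 25 g. Origin: centre of its underside; z up. It lies flat in one of the four nests of the rack (which one varies).
- plate_yellow: agar plate: round petri dish with a clear lid that is fast on it, filled with yellow agar. 60 mm across, 14 mm high, about 25 g. Origin: centre of its underside; z up. It lies flat in one of the four nests of the rack (which one varies).
- plate_rack: white rack 84 x 290 mm, fixed, left or right of the feeder. Origin: centre of its underside; y along the row, z up. Four round nests at x = 0, y = -105, -35, 35, 105 mm; nest floor at z = 8 mm. 4 mm rims stand on the nests' y sides only and plates are 10 mm apart along y, so put the fingers on a plate's +x and -x sides, which are clear down to the nest floor.
- feeder: fixed magazine on a grey base 235 x 104 mm. Origin: on the chute's axis at bench height; z up; slide comes out to -x. Chute: four 6 mm steel rods at x = +-26.5, y = +-26 mm (68 mm bore) from z = 30 to 75 mm, top 13 mm flared; cheeks on the y sides to z = 62. The x sides are open for the fingers: |y| < 22, out to |x| = 60 mm, down to z = 12. Slide home: stacked undersides at z = 12, 26, 40, 54 mm.
- slide (a joint): feed slide under the chute, in m: 0 home, 0.075 fully out (75 mm along the feeder's -x); stays where left, moves with about 2 N. Steel floor, top at z = 12 mm; 4 mm pins before the bottom plate; behind it a blue two-pronged tail, top at z = 25.5 mm, pushes that plate out under the rods and slides under the next one, which then rests on it.
- slide_handle (a point): grip point on the slide's black upright handle, a block 12 mm thick along the feeder's x, 36 mm wide along y, on a foot 16 mm above the bench; the point is on its centre line, 40 mm above the bench and 6 mm below its top, 82 mm in front (-x) of the pocket's centre. Moves with the slide; axes as the feeder's.
- beaker: glass beaker, empty, 50 mm across, 68 mm high, loose on the bench behind the work; bystander. Origin: centre of its underside.
- timer: white digital timer, 64 x 62 x 18 mm, loose on the bench in front of the work; bystander. Origin: centre of its underside.

How it is judged:
By the outcome, as a careful person would: the job done as asked, in the order asked, and still so for the second after the job is handed in, with the robot touching nothing.
It also fails if it takes over 115 s, if anything falls off the work surface, if the arm or the gripper's body presses on something with over 40 N, if the wrist force passes 120 N, or if a joint passes its speed limit or range.

## Working session

There is one attempt and no reset: what is moved stays moved. The work goes in short steps, Python scripts to look and compute and a tool call to move; the robot and the scene stay as the last step left them, time stands still between calls to the robot, and variables do not carry over. Pictures are saved under pics/ and viewed, about 12 in all and at most 16, crops included, and the job is handed in when it is done.

Besides the shell and the picture viewer there is one more tool, called after "Request:" as a command line: name --pt "numbers of a row" for each row, then --argument value for the rest. apply_moves: Moves the arm, as the interface text tells. Its arguments: {"type":"object","properties":{"commands":{"type":"array","items":{"type":"array","items":{"type":"number"}}},"squeeze":{"type":"number"}},"required":["commands"]}

```bash
ls; mkdir -p pics
cat > h.py <<'E'
from workcell import manip, camera, camera_info, workorder, nets
import numpy as np, cv2
def snap(n,fn=None):
    im,d=camera(n)
    if fn: cv2.imwrite('pics/'+fn,im[:,:,::-1])
    return im,d
def ray(n,uv):
    c=camera_info(n);K=np.array(c["camera_matrix"]);R=np.array(c["rotation"])
    return np.array(c["xyz"]),R@np.linalg.solve(K,[uv[0],uv[1],1])
def atz(n,uv,z):
    o,r=ray(n,uv); return o+r*(z-o[2])/r[2]
def proj(n,p):
    c=camera_info(n);K=np.array(c["camera_matrix"]);R=np.array(c["rotation"])
    q=K@(R.T@(np.array(p)-c["xyz"])); return q[:2]/q[2]
E
python3 - <<'E'
from h import *
np.set_printoptions(precision=4,suppress=True)
for n in("scene","top"):
    print(camera_info(n)); snap(n,n+'1.png')
    for t in "plate_red plate_brown plate_green plate_yellow plate_rack feeder slide_handle beaker timer".split():
        r=nets.place_of(n,t)[:2]
        print(n,t,[(np.round(x["xy"],1),round(x["conf"],2),atz(n,x["xy"],{'p':.008,'s':.04}.get(t[0],0) if t!='plate_rack' else 0)) for x in r])
print(manip.get_obs())
E
```

```text
pics
{'camera_matrix': array([[452.5606,   0.    , 318.7751],
       [  0.    , 452.5606, 195.1593],
       [  0.    ,   0.    ,   1.    ]]), 'xyz': array([0.2147, 0.7516, 0.7491]), 'rotation': array([-0.1994,  0.8823, -0.4147,  0.0985])}Traceback (most recent call last):
  File "<stdin>", line 7, in <module>
  File "h.py", line 11, in atz
    o,r=ray(n,uv); return o+r*(z-o[2])/r[2]
        ~~~^^^^^^
  File "h.py", line 9, in ray
    return np.array(c["xyz"]),R@np.linalg.solve(K,[uv[0],uv[1],1])
                              ~^~~~~~~~~~~~~~~~~~~~~~~~~~~~~~~~~~~
ValueError: matmul: Input operand 1 has a mismatch in its core dimension 0, with gufunc signature (n?,k),(k,m?)->(n?,m?) (size 3 is different from 4)
```

```bash
sed -i 's/R=np.array(c\["rotation"\])/R=Rotation.from_quat(c["rotation"]).as_matrix()/; s/^import numpy.*/&\nfrom scipy.spatial.transform import Rotation/' h.py
python3 - <<'E'
from h import *
np.set_printoptions(precision=4,suppress=True)
for n in("scene","top"):
    print(camera_info(n)); snap(n,n+'1.png')
    for t in "plate_red plate_brown plate_green plate_yellow plate_rack feeder slide_handle beaker timer".split():
        r=nets.place_of(n,t)[:2]
        print(n,t,[(np.round(x["xy"],1),round(x["conf"],2),atz(n,x["xy"],{'p':.008,'s':.04}.get(t[0],0) if t!='plate_rack' else 0)) for x in r])
print(manip.get_obs())
E
```

```text
{'camera_matrix': array([[452.5606,   0.    , 318.7751],
       [  0.    , 452.5606, 195.1593],
       [  0.    ,   0.    ,   1.    ]]), 'xyz': array([0.2147, 0.7516, 0.7491]), 'rotation': array([-0.1994,  0.8823, -0.4147,  0.0985])}
scene plate_red [(array([337.6, 191.4]), 0.76, array([ 0.572 , -0.0892,  0.008 ]))]
scene plate_brown [(array([363.6, 168.3]), 0.83, array([ 0.5479, -0.2125,  0.008 ]))]
scene plate_green [(array([350.9, 178.9]), 0.64, array([ 0.5613, -0.1531,  0.008 ]))]
scene plate_yellow [(array([373. , 152.9]), 0.57, array([ 0.5508, -0.2945,  0.008 ])), (array([336.4, 193.8]), 0.31, array([ 0.5709, -0.0789,  0.008 ]))]
scene plate_rack [(array([355.2, 175.3]), 0.97, array([ 0.5605, -0.1829,  0.    ])), (array([264.6, 202.6]), 0.5, array([0.7262, 0.0222, 0.    ]))]
scene feeder [(array([295.7, 266.4]), 0.64, array([0.5536, 0.1784, 0.    ])), (array([390.7, 236.9]), 0.28, array([0.3955, 0.0033, 0.    ]))]
scene slide_handle [(array([391.2, 235.5]), 0.3, array([0.3863, 0.0386, 0.04  ]))]
scene beaker [(array([264.3, 203.7]), 0.88, array([0.7247, 0.0263, 0.    ]))]
scene
[... 977 characters left out ...]
 array([0.4714, 0.1878, 0.04  ]))]
top beaker [(array([319.9, 128.9]), 0.85, array([0.7337, 0.0167, 0.    ]))]
top timer [(array([328.3, 268.4]), 0.66, array([ 0.3925, -0.0021,  0.    ]))]
{'clock': 1.1, 'joint_pos': array([ 1.2734,  0.3322, -0.0647,  1.4601,  0.0216,  1.3499, -0.0885]), 'joint_velocities': array([-0.0004, -0.    ,  0.0007, -0.    ,  0.0017,  0.0002,  0.003 ]), 'tau': array([  0.0005, -62.5246,   0.0491, -39.1842,   0.0166,   0.0018,
         0.    ]), 'position': array([ 0.1696, -0.6016,  0.2313]), 'ee_rot': array([0.9906, 0.137 , 0.    , 0.0001]), 'ft_force': array([ 0.3701,  0.17  , -0.7083]), 'torque': array([-0.0055, -0.0319,  0.0122]), 'grip_width': 0.9978758503743762}
```

View pics/scene1.png

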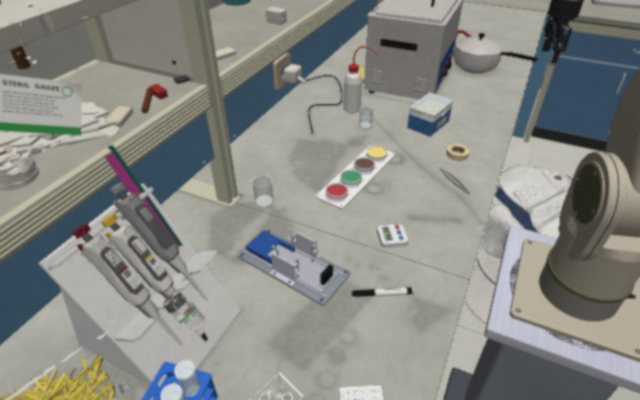

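View pics/top1.png

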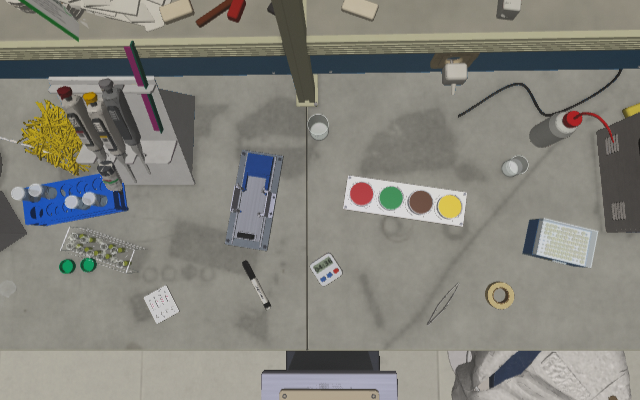

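```bash
cat >> h.py <<'E'
def cloud(n,d):
    v,u=np.mgrid[:d.shape[0],:d.shape[1]]
    c=camera_info(n);K=np.array(c["camera_matrix"]);R=Rotation.from_quat(c["rotation"]).as_matrix()
    P=np.stack([(u-K[0,2])/K[0,0]*d,(v-K[1,2])/K[1,1]*d,d],-1)
    return P@R.T+np.array(c["xyz"])
E
python3 - <<'E'
from h import *
np.set_printoptions(precision=4,suppress=True)
for n in("top","scene"):
    im,d=snap(n); P=cloud(n,d); hsv=cv2.cvtColor(im,cv2.COLOR_RGB2HSV)
    inr=(P[...,0]>.48)&(P[...,0]<.62)&(P[...,1]>-.36)&(P[...,1]<-.04)
    m=(inr&(hsv[...,1]>90)).astype(np.uint8)
    k,l,s,c=cv2.connectedComponentsWithStats(m)
    for i in range(1,k):
        if s[i,4]>60: print(n,c[i],s[i],im[l==i].mean(0),atz(n,c[i],.019), 'depth z',np.median(P[l==i],0))
    # feeder
    f=(P[...,0]>.4)&(P[...,0]<.7)&(P[...,1]>.08)&(P[...,1]<.28)
    for lo,hi in((.003,.02),(.02,.035),(.035,.055),(.055,.09)):
        g=(f&(P[...,2]>lo)&(P[...,2]<hi)).astype(np.uint8)
        k,l,s,c=cv2.connectedComponentsWithStats(g)
        for i in range(1,k):
            if s[i,4]>8:
                q=P[l==i]; r=cv2.minAreaRect((q[:,:2]*1000).astype(np.float32))
                print(n,(lo,hi),s[i,4],q.mean(0),'rect',np.round(r[0],1),np.round(r[1],1),round(r[2],1))
    print(np.median(P[...,2][(P[...,0]>.45)&(P[...,0]<.5)&(P[...,1]>-.05)&(P[...,1]<.05)]))
    if n=='top':
        cv2.imwrite('pics/feed.png',cv2.resize(im[140:260,200:300,::-1],None,fx=5,fy=5,interpolation=cv2.INTER_CUBIC))
    else: cv2.imwrite('pics/feeds.png',cv2.resize(im[220:310,230:360,::-1],None,fx=6,fy=6,interpolation=cv2.INTER_CUBIC))
E
```

```text
top [361.1294 193.4129] [350 183  23  22 402] [175.01    68.8905  71.7562] [ 0.5704 -0.0818  0.019 ] depth z [ 0.5708 -0.0816  0.021 ]
top [390.6072 197.4367] [380 187  22  22 387] [ 70.5478 142.5065  91.7519] [ 0.5602 -0.1517  0.019 ] depth z [ 0.5608 -0.152   0.0208]
top [421.1146 200.7229] [410 191  22  21 314] [107.9268  80.7643  68.5318] [ 0.5518 -0.2238  0.019 ] depth z [ 0.5512 -0.2236  0.0207]
top [449.5294 206.0711] [438 195  23  23 408] [215.0588 193.4044  83.152 ] [ 0.5385 -0.2904  0.019 ] depth z [ 0.5386 -0.29    0.0209]
top (0.003, 0.02) 3019 [0.543  0.1777 0.0098] rect [560.3 176.5] [106.5 241.6] 80.7
top (0.003, 0.02) 32 [0.4064 0.1954 0.0141] rect [407.8 195. ] [17.2 11.6] 89.3
top (0.02, 0.035) 672 [0.6332 0.1657 0.0246] rect [621.4 167.4] [63.2 92.1] 80.8
top (0.02, 0.035) 33 [0.5593 0.2159 0.0277] rect [559.9 215.6] [ 1.7 45.7] 80.6
top (0.02, 0.035) 28 [0.544  0.1394 0.0268] rect [544.5 139.4] [ 1.1 55.4] 81.2
top (0.035, 0.055) 48 [0.5576 0.2159 0.0457] rect [558.4 214.6] [ 6.4 51.9] 83.4
top (0.035, 0.055) 39 [0.5435 0.1396 0.0449] rect [544.5 139.3] [ 5.3 59. 
[... 1160 characters left out ...]
.5 44. ] 81.7
scene (0.02, 0.035) 12 [0.5204 0.149  0.0263] rect [520.  151.6] [ 5.2 11.8] 16.6
scene (0.02, 0.035) 107 [0.5595 0.2205 0.0275] rect [560.2 220.4] [ 4.  59.8] 81.7
scene (0.02, 0.035) 64 [0.4699 0.2008 0.0274] rect [468.6 197.9] [33.2  9.4] 64.3
scene (0.035, 0.055) 171 [0.5494 0.1462 0.0446] rect [548.4 149.3] [18.  59.8] 80.9
scene (0.035, 0.055) 165 [0.5551 0.2196 0.0444] rect [558.2 220.3] [61.3 16.6] 5.5
scene (0.035, 0.055) 108 [0.4717 0.1972 0.0432] rect [472.9 195.1] [36.  12.3] 78.2
scene (0.055, 0.09) 116 [0.5492 0.1478 0.0621] rect [548.3 148.9] [18.1 66.5] 79.8
scene (0.055, 0.09) 128 [0.5612 0.2156 0.0611] rect [559.  214.2] [19.2 65.8] 76.1
-0.0006186872332777371
```

View pics/feed.png

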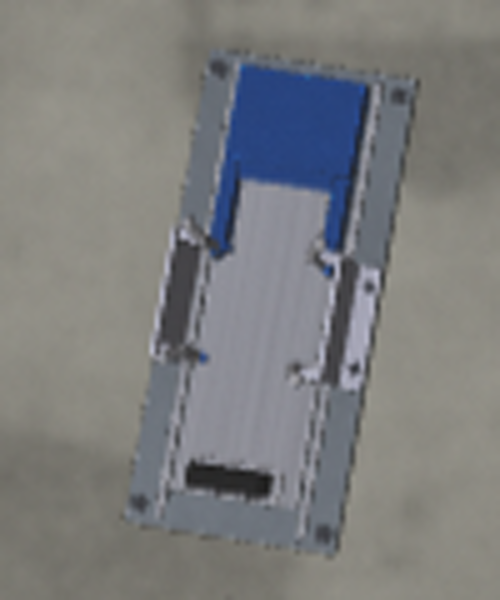

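View pics/feeds.png

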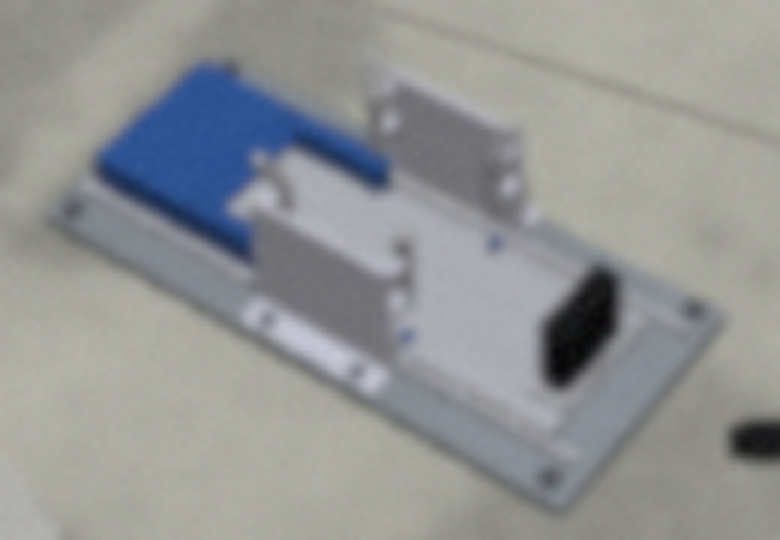

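```bash
cat >> h.py <<'E'
rack=np.array([.5552,-.1854]);ry=np.radians(-8.7);feed=np.array([.5528,.1803]);fy=np.radians(-9.3)
def loc(o,a,x,y): return o+np.array([np.cos(a)*x-np.sin(a)*y,np.sin(a)*x+np.cos(a)*y])
def nest(i): return loc(rack,ry,0,[-.105,-.035,.035,.105][i])   # yellow, brown, green, red
TR,TF=81.3,80.7
def theta(o):
    x=Rotation.from_quat(o["ee_rot"]).as_matrix()[:,0]; return np.degrees(np.arctan2(x[1],x[0]))
def plan(*wps,smax=.038):
    """wps: (x,y,z,theta); prints rows in tool axes"""
    o=manip.get_obs(); p=np.array(o["position"]);t=theta(o); g=0
    z=Rotation.from_quat(o["ee_rot"]).as_matrix()[:,2]
    print("at",p.round(4),round(t,2),"zaxis",z.round(4),"w",round(o["grip_width"],3),"F",np.round(o["ft_force"],1),"clk",round(o["clock"],2))
    for w in wps:
        q=np.array(w[:3]);n=int(np.ceil(max(np.linalg.norm(q-p)/smax,abs(w[3]-t)/7,1)))
        print("->",np.round(w,4))
        for i in range(n):
            d=(q-p)/(n-i);a=np.radians(t);dt=(w[3]-t)/(n-i)
            r=[np.cos(a)*d[0]+np.sin(a)*d[1],np.sin(a)*d[0]-np.cos(a)*d[1],-d[2]]
            print([round(float(v),4) for v in r]+[round(float(-dt),2)]); p=p+d;t=t+dt
E
python3 - <<'E'
from h import *
r=nest(3);plan((*r,.2,TR),(*r,.1,TR))
E
```

```text
at [ 0.1696 -0.6016  0.2313] 15.74 zaxis [ 1.e-04 -1.e-04 -1.e+00] w 0.997 F [ 0.5  0.3 -0.1] clk 1.2
-> [ 0.5711 -0.0816  0.2    81.3   ]
[0.0293, -0.0218, 0.0017, -3.64]
[0.0306, -0.0198, 0.0017, -3.64]
[0.0318, -0.0179, 0.0017, -3.64]
[0.0329, -0.0158, 0.0017, -3.64]
[0.0338, -0.0137, 0.0017, -3.64]
[0.0346, -0.0115, 0.0017, -3.64]
[0.0353, -0.0093, 0.0017, -3.64]
[0.0358, -0.007, 0.0017, -3.64]
[0.0362, -0.0047, 0.0017, -3.64]
[0.0364, -0.0024, 0.0017, -3.64]
[0.0365, -0.0001, 0.0017, -3.64]
[0.0364, 0.0022, 0.0017, -3.64]
[0.0362, 0.0045, 0.0017, -3.64]
[0.0359, 0.0068, 0.0017, -3.64]
[0.0353, 0.0091, 0.0017, -3.64]
[0.0347, 0.0113, 0.0017, -3.64]
[0.0339, 0.0135, 0.0017, -3.64]
[0.033, 0.0156, 0.0017, -3.64]
-> [ 0.5711 -0.0816  0.1    81.3   ]
[0.0, 0.0, 0.0333, -0.0]
[0.0, 0.0, 0.0333, -0.0]
[0.0, 0.0, 0.0333, -0.0]
```

Request:
apply_moves --pt "0.029 -0.022 0.002 -3.6 -1" --pt "0.031 -0.02 0.002 -3.6 -1" --pt "0.032 -0.018 0.002 -3.6 -1" --pt "0.033 -0.016 0.002 -3.6 -1" --pt "0.034 -0.014 0.002 -3.6 -1" --squeeze 35

```text
clock: 1.62
position: [0.2772, -0.4574, 0.2196]
ee_rot: [0.958, 0.288, -0.002, 0.001]
ft_force: [1.2, -1.4, 0.3]
grip_width: 1.0
```

Request:
apply_moves --pt "0.035 -0.012 0.002 -3.6 -1" --pt "0.035 -0.009 0.002 -3.6 -1" --pt "0.036 -0.007 0.002 -3.6 -1" --pt "0.036 -0.005 0.002 -3.6 -1" --pt "0.036 -0.002 0.002 -3.6 -1"

```text
clock: 2.03
position: [0.3928, -0.3058, 0.2094]
ee_rot: [0.897, 0.441, -0.002, 0.002]
ft_force: [0.6, -1.1, -0.6]
grip_width: 0.997
```

Request:
apply_moves --pt "0.036 0 0.002 -3.6 -1" --pt "0.036 0.002 0.002 -3.6 -1" --pt "0.036 0.005 0.002 -3.6 -1" --pt "0.036 0.007 0.002 -3.6 -1" --pt "0.035 0.009 0.002 -3.6 -1"

```text
clock: 2.45
position: [0.5071, -0.1541, 0.1994]
ee_rot: [0.813, 0.582, -0.002, 0.004]
ft_force: [0.4, -1.0, -0.3]
grip_width: 1.001
```

Run:
```python
from h import *
r=nest(3);plan((*r,.12,TR))
```

```text
at [ 0.5071 -0.1541  0.1994] 71.25 zaxis [ 8.0e-04 -9.3e-03 -1.0e+00] w 1.001 F [ 0.4 -1.  -0.3] clk 2.45
-> [ 0.5711 -0.0816  0.12   81.3   ]
[0.0223, 0.0093, 0.0199, -2.51]
[0.0219, 0.0103, 0.0199, -2.51]
[0.0214, 0.0112, 0.0199, -2.51]
[0.0209, 0.0122, 0.0199, -2.51]
```

Request:
apply_moves --pt "0.022 0.009 0.02 -2.5 -1" --pt "0.022 0.01 0.02 -2.5 -1" --pt "0.021 0.011 0.02 -2.5 -1" --pt "0.021 0.012 0.02 -2.5 -1" --pt "0 0 0 0 -1"

```text
clock: 2.87
position: [0.5773, -0.0694, 0.1179]
ee_rot: [0.752, 0.66, 0.001, 0.006]
ft_force: [-0.5, 0.8, -0.2]
grip_width: 1.002
```

Run:
```python
from h import *
r=nest(3);plan((*r,.05,TR),(*r,.006,TR))
```

```text
at [ 0.5773 -0.0694  0.1179] 82.55 zaxis [ 0.0084 -0.0073 -0.9999] w 1.002 F [-0.5  0.8 -0.2] clk 2.87
-> [ 5.711e-01 -8.160e-02  5.000e-02  8.130e+01]
[-0.0065, -0.0023, 0.034, 0.63]
[-0.0065, -0.0022, 0.034, 0.63]
-> [ 5.711e-01 -8.160e-02  6.000e-03  8.130e+01]
[0.0, 0.0, 0.022, -0.0]
[0.0, 0.0, 0.022, -0.0]
```

Request:
apply_moves --pt "-0.007 -0.002 0.02 0.6 -1" --pt "-0.006 -0.002 0.02 0.6 -1" --pt "0 0 0.02 0 -1" --pt "0 0 0 0 -1" --pt "0 0 0 0 -1"

```text
clock: 3.28
position: [0.5732, -0.0807, 0.0562]
ee_rot: [0.758, 0.653, 0.001, 0.005]
ft_force: [-0.3, 0.8, 1.1]
grip_width: 1.001
```

Run:
```python
from h import *
r=nest(3);plan((*r,.006,TR),smax=.02)
im,d=snap("scene"); cv2.imwrite('pics/a.png',cv2.resize(im[120:270,250:400,::-1],None,fx=4,fy=4))
```

```text
at [ 0.5732 -0.0807  0.0562] 81.47 zaxis [ 0.0089 -0.006  -0.9999] w 1.001 F [-0.3  0.8  1.1] clk 3.28
-> [ 5.711e-01 -8.160e-02  6.000e-03  8.130e+01]
[-0.0004, -0.0006, 0.0167, 0.06]
[-0.0004, -0.0006, 0.0167, 0.06]
[-0.0004, -0.0006, 0.0167, 0.06]
```

View pics/a.png

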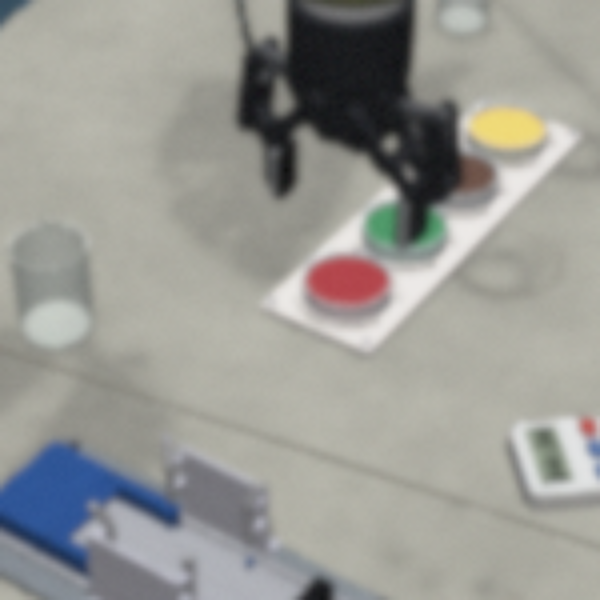

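Request:
apply_moves --pt "-0.001 -0.002 0.016 0 -1" --pt "0 0 0.016 0 -1" --pt "0 0 0.014 0 -1" --pt "0 0 0 0 -1" --pt "0 0 0 0 -1"

```text
clock: 3.75
position: [0.5757, -0.083, 0.0159]
ee_rot: [0.758, 0.652, 0.004, 0.009]
ft_force: [0.4, 0.1, 0.5]
grip_width: 0.997
```

Run:
```python
from h import *
r=nest(3);plan((*r,.006,TR),smax=.02)
```

```text
at [ 0.5757 -0.083   0.0159] 81.38 zaxis [ 0.0181 -0.0085 -0.9998] w 0.997 F [0.4 0.1 0.5] clk 3.75
-> [ 5.711e-01 -8.160e-02  6.000e-03  8.130e+01]
[0.0007, -0.0047, 0.0099, 0.08]
```

Request:
apply_moves --pt "0.001 -0.005 0.005 0 -1" --pt "0 0 0 0 -1" --pt "0 0 0 0 -1" --pt "0 0 0 0 -1" --pt "0 0 0 0 -1"

```text
clock: 4.17
position: [0.5723, -0.0812, 0.0138]
ee_rot: [0.758, 0.652, 0.005, 0.011]
ft_force: [-0.4, 0.5, -1.0]
grip_width: 1.003
```

Run:
```python
from h import *
r=nest(3);plan((*r,.006,TR),smax=.02);o=manip.get_obs();print(o["joint_pos"],o["joint_velocities"])
```

```text
at [ 0.5723 -0.0812  0.0138] 81.38 zaxis [ 0.0222 -0.0095 -0.9997] w 1.003 F [-0.4  0.5 -1. ] clk 4.17
-> [ 5.711e-01 -8.160e-02  6.000e-03  8.130e+01]
[-0.0006, -0.0011, 0.0078, 0.08]
[ 0.5211549   0.50013099 -0.56424451  1.79450753  0.33987355  0.91997752
 -0.34119746] [ 6.72970606e-05 -7.91312741e-03 -2.35886724e-03 -2.00321094e-03
 -1.91080729e-03  3.70679150e-03  1.96249517e-03]
```

Request:
apply_moves --pt "0 0 0 0 -1" --pt "0 0 0 0 -1" --pt "0 0 0 0 -1" --pt "0 0 0 0 -1" --pt "0 0 0 0 -1"

```text
clock: 4.58
position: [0.5729, -0.0813, 0.0146]
ee_rot: [0.758, 0.652, 0.006, 0.011]
ft_force: [-0.9, -0.2, 0.1]
grip_width: 1.003
```

Run:
```python
from h import *
r=nest(3);plan((*r,.006,TR),smax=.02);o=manip.get_obs();print(o["joint_pos"],o["tau"])
```

```text
at [ 0.5729 -0.0813  0.0146] 81.37 zaxis [ 0.0234 -0.0097 -0.9997] w 1.003 F [-0.9 -0.2  0.1] clk 4.58
-> [ 5.711e-01 -8.160e-02  6.000e-03  8.130e+01]
[-0.0006, -0.0018, 0.0086, 0.07]
[ 0.52123688  0.49929836 -0.5644279   1.79362388  0.33965602  0.92035472
 -0.34106346] [ 8.11501868e-04 -6.03936625e+01 -8.94196630e+00 -3.09332979e+01
  7.24685309e-02 -1.09622295e-01  3.11270078e-04]
```

Request:
apply_moves --pt "-0.001 -0.002 0.007 0 -0.2" --pt "0 0 0.002 0 1" --pt "0 0 0 0 1" --pt "0 0 0 0 1" --pt "0 0 0 0 1"

```text
clock: 5.0
position: [0.5713, -0.0821, 0.0054]
ee_rot: [0.758, 0.652, 0.006, 0.012]
ft_force: [0.2, 0.6, 3.0]
grip_width: 0.682
```

Run:
```python
from h import *
r=nest(3);plan((*r,.007,TR),smax=.02)
```

```text
at [ 0.5713 -0.0821  0.0054] 81.36 zaxis [ 0.024  -0.0101 -0.9997] w 0.682 F [0.2 0.6 3. ] clk 5.0
-> [ 5.711e-01 -8.160e-02  7.000e-03  8.130e+01]
[0.0005, -0.0003, -0.0016, 0.06]
```

Request:
apply_moves --pt "0 0 -0.01 0 1" --pt "0 0 -0.025 0 1" --pt "0 0 -0.035 0 1" --pt "0 0 -0.035 0 1" --pt "0 0 0 0 1"

```text
clock: 5.42
position: [0.5664, -0.0801, 0.1135]
ee_rot: [0.758, 0.652, 0.004, 0.009]
ft_force: [0.8, 0.4, 0.3]
grip_width: 0.677
```

Run:
```python
from h import *
plan((*feed,.12,TF))
```

```text
at [ 0.5664 -0.0801  0.1135] 81.44 zaxis [ 0.0178 -0.0076 -0.9998] w 0.677 F [0.8 0.4 0.3] clk 5.42
-> [ 0.5528  0.1803  0.12   80.7   ]
[0.0365, -0.0075, -0.0009, 0.11]
[0.0365, -0.0075, -0.0009, 0.11]
[0.0365, -0.0076, -0.0009, 0.11]
[0.0365, -0.0077, -0.0009, 0.11]
[0.0364, -0.0077, -0.0009, 0.11]
[0.0364, -0.0078, -0.0009, 0.11]
[0.0364, -0.0079, -0.0009, 0.11]
```

Request:
apply_moves --pt "0.034 -0.007 -0.001 0.1 1" --pt "0.036 -0.007 -0.001 0.1 1" --pt "0.036 -0.008 -0.001 0.1 1" --pt "0.036 -0.008 -0.001 0.1 1" --pt "0.036 -0.008 -0.001 0.1 1"

```text
clock: 5.83
position: [0.5594, 0.0959, 0.1216]
ee_rot: [0.767, 0.642, 0.005, 0.013]
ft_force: [0.4, -0.7, -0.6]
grip_width: 0.682
```

Run:
```python
from h import *
plan((*feed,.12,TF))
```

```text
at [0.5594 0.0959 0.1216] 79.84 zaxis [ 0.0253 -0.0137 -0.9996] w 0.682 F [ 0.4 -0.7 -0.6] clk 5.83
-> [ 0.5528  0.1803  0.12   80.7   ]
[0.0273, -0.0071, 0.0005, -0.29]
[0.0273, -0.007, 0.0005, -0.29]
[0.0274, -0.0069, 0.0005, -0.29]
```

Request:
apply_moves --pt "0.026 -0.008 0.001 -0.5 1" --pt "0.024 -0.007 0.001 -0.5 1" --pt "0.018 -0.007 0.001 -0.5 1" --pt "0.007 -0.003 0.001 0 1"

```text
clock: 6.17
position: [0.5448, 0.1865, 0.1189]
ee_rot: [0.755, 0.656, 0.008, 0.013]
ft_force: [-0.2, 0.0, 0.1]
grip_width: 0.678
```

Run:
```python
from h import *
plan((*feed,.10,TF))
a=[]
for n in("top","scene"):
    im,d=snap(n); P=cloud(n,d); hsv=cv2.cvtColor(im,cv2.COLOR_RGB2HSV)
    h=hsv[...,0].astype(int); m=((hsv[...,1]>90)&((h<8)|(h>172))&(P[...,0]>.45)&(P[...,1]>.1)&(P[...,1]<.27)&(P[...,0]<.65)).astype(np.uint8)
    k,l,s,c=cv2.connectedComponentsWithStats(m)
    for i in range(1,k):
        if s[i,4]>30:q=P[l==i];print(n,s[i],q.mean(0),q.min(0),q.max(0))
    u,v=proj(n,(*feed,.1)).astype(int); a.append(cv2.resize(im[v-55:v+75,u-65:u+65,::-1],(400,400),interpolation=cv2.INTER_CUBIC))
cv2.imwrite('pics/b.png',np.hstack(a))
```

```text
at [0.5448 0.1865 0.1189] 81.94 zaxis [ 0.0284 -0.0094 -0.9996] w 0.678 F [-0.2  0.   0.1] clk 6.17
-> [ 0.5528  0.1803  0.1    80.7   ]
[-0.005, 0.0088, 0.0189, 1.24]
top [244 189   8  21 115] [0.54595902 0.16755781 0.13507848] [0.52571268 0.14952905 0.12992279] [0.56905224 0.17520318 0.25322013]
scene [282 218  24  17 319] [0.54511848 0.19159149 0.13579336] [0.51198496 0.16463078 0.13074522] [0.57038882 0.21430156 0.17732025]
```

View pics/b.png

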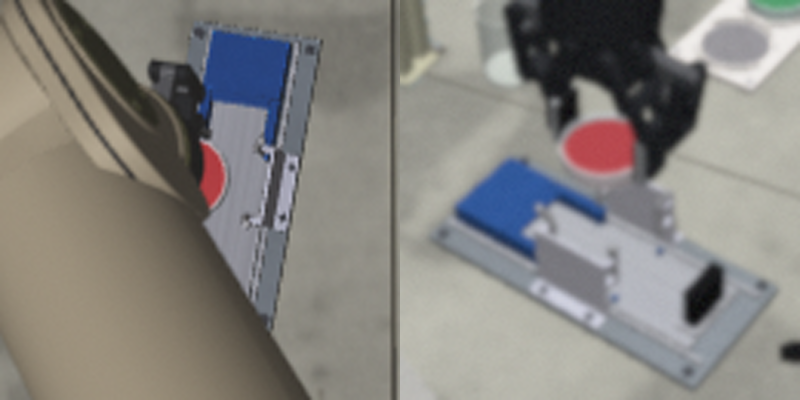

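Request:
apply_moves --pt "-0.003 0.005 0.004 0.7 1" --pt "-0.002 0.004 0.008 0.4 1" --pt "0 0 0.002 0 1"

```text
clock: 6.52
position: [0.5564, 0.1724, 0.1043]
ee_rot: [0.764, 0.645, 0.007, 0.015]
ft_force: [0.4, -0.4, -0.1]
grip_width: 0.681
```

Run:
```python
from h import *
plan((*feed,.08,TF))
```

```text
at [0.5564 0.1724 0.1043] 80.33 zaxis [ 0.0295 -0.013  -0.9995] w 0.681 F [ 0.4 -0.4 -0.1] clk 6.52
-> [5.528e-01 1.803e-01 8.000e-02 8.070e+01]
[0.0072, -0.0048, 0.0243, -0.37]
```

Request:
apply_moves --pt "0.006 -0.004 0.004 -0.3 1" --pt "0 0 0.006 0 1" --pt "0 0 0 0 1"

```text
clock: 6.77
position: [0.5545, 0.1748, 0.0915]
ee_rot: [0.764, 0.645, 0.006, 0.015]
ft_force: [-0.8, -0.8, -0.5]
grip_width: 0.675
```

Run:
```python
from h import *
plan((*feed,.08,TF))
```

```text
at [0.5545 0.1748 0.0915] 80.26 zaxis [ 0.0276 -0.0149 -0.9995] w 0.675 F [-0.8 -0.8 -0.5] clk 6.77
-> [5.528e-01 1.803e-01 8.000e-02 8.070e+01]
[0.0052, -0.0026, 0.0115, -0.44]
```

Request:
apply_moves --pt "0.005 -0.002 0 -0.3 1" --pt "0.001 -0.001 0 0 1" --pt "0 0 0 0 1"

```text
clock: 7.02
position: [0.552, 0.1815, 0.0907]
ee_rot: [0.763, 0.647, 0.005, 0.014]
ft_force: [-0.3, 0.3, -0.7]
grip_width: 0.682
```

Run:
```python
from h import *
plan((*feed,.08,TF))
```

```text
at [0.552  0.1815 0.0907] 80.58 zaxis [ 0.0266 -0.015  -0.9995] w 0.682 F [-0.3  0.3 -0.7] clk 7.02
-> [5.528e-01 1.803e-01 8.000e-02 8.070e+01]
[-0.001, 0.001, 0.0107, -0.12]
```

Request:
apply_moves --pt "0 -0.001 0.012 0 1" --pt "0 -0.001 0.012 0 1" --pt "0 0 0.008 0 1" --pt "0 0 0 0 1"

```text
clock: 7.35
position: [0.5508, 0.1819, 0.056]
ee_rot: [0.762, 0.647, 0.006, 0.015]
ft_force: [-0.7, 0.1, -0.6]
grip_width: 0.683
```

Run:
```python
from h import *
plan((*feed,.03,TF))
```

```text
at [0.5508 0.1819 0.056 ] 80.64 zaxis [ 0.0278 -0.0147 -0.9995] w 0.683 F [-0.7  0.1 -0.6] clk 7.35
-> [5.528e-01 1.803e-01 3.000e-02 8.070e+01]
[-0.0013, 0.0023, 0.026, -0.06]
```

Request:
apply_moves --pt "-0.001 0.001 0.012 0 1" --pt "0 0 0.012 0 1" --pt "0 0 0.008 0 1" --pt "0 0 0 0 1"

```text
clock: 7.68
position: [0.5521, 0.1797, 0.0195]
ee_rot: [0.762, 0.647, 0.005, 0.014]
ft_force: [-1.2, -0.6, -0.5]
grip_width: 0.68
```

Run:
```python
from h import *
plan((*feed,.01,TF))
```

```text
at [0.5521 0.1797 0.0195] 80.63 zaxis [ 0.0263 -0.0152 -0.9995] w 0.68 F [-1.2 -0.6 -0.5] clk 7.68
-> [5.528e-01 1.803e-01 1.000e-02 8.070e+01]
[0.0007, 0.0006, 0.0095, -0.07]
```

Request:
apply_moves --pt "0 0 0.006 0 1" --pt "0 0 0.003 0 1" --pt "0 0 0 0 1"

```text
clock: 7.93
position: [0.5523, 0.1795, 0.0094]
ee_rot: [0.762, 0.647, 0.005, 0.014]
ft_force: [-2.2, -1.6, 7.2]
grip_width: 0.679
```

Run:
```python
from h import *
plan((*feed,.01,TF))
```

```text
at [0.5523 0.1795 0.0094] 80.62 zaxis [ 0.0256 -0.0155 -0.9996] w 0.679 F [-2.2 -1.6  7.2] clk 7.93
-> [5.528e-01 1.803e-01 1.000e-02 8.070e+01]
[0.0008, 0.0003, -0.0006, -0.08]
```

Contact made (7 N) at the expected height. Release and rise.

Request:
apply_moves --pt "0 0 0 0 -0.8" --pt "0 0 0 0 -0.8" --pt "0 0 0 0 -0.8"

```text
clock: 8.18
position: [0.5529, 0.1798, 0.0098]
ee_rot: [0.762, 0.647, 0.005, 0.014]
ft_force: [0.4, -1.2, 0.2]
grip_width: 0.897
```

Request:
apply_moves --pt "0 0.001 -0.015 0 -0.8" --pt "0 0 -0.03 0 -0.8" --pt "0 0 -0.03 0 -0.8" --pt "0 0 -0.03 0 -1" --pt "0 0 -0.01 0 -1"

```text
clock: 8.6
position: [0.5486, 0.181, 0.1262]
ee_rot: [0.762, 0.647, 0.003, 0.013]
ft_force: [0.9, 0.4, -0.5]
grip_width: 1.002
```

Run:
```python
from h import *
r=nest(1);plan((*r,.12,TR))
o=manip.get_obs();print(o["joint_pos"])
a=[]
for n in("scene",):
    im,d=snap(n); 
    u,v=proj(n,(*feed,.03)).astype(int); cv2.imwrite('pics/c.png',cv2.resize(im[v-65:v+65,u-65:u+65,::-1],(520,520),interpolation=cv2.INTER_CUBIC))
```

```text
at [0.5486 0.181  0.1262] 80.68 zaxis [ 0.0207 -0.0159 -0.9997] w 1.002 F [ 0.9  0.4 -0.5] clk 8.6
-> [ 0.5499 -0.22    0.12   81.3   ]
[-0.036, 0.006, 0.0006, -0.06]
[-0.036, 0.006, 0.0006, -0.06]
[-0.036, 0.0059, 0.0006, -0.06]
[-0.036, 0.0059, 0.0006, -0.06]
[-0.036, 0.0059, 0.0006, -0.06]
[-0.036, 0.0058, 0.0006, -0.06]
[-0.036, 0.0058, 0.0006, -0.06]
[-0.036, 0.0058, 0.0006, -0.06]
[-0.036, 0.0057, 0.0006, -0.06]
[-0.036, 0.0057, 0.0006, -0.06]
[-0.036, 0.0057, 0.0006, -0.06]
[ 0.17874208  0.390648   -0.71759446  1.70029516  0.30460091  1.14742635
 -0.7884032 ]
```

View pics/c.png

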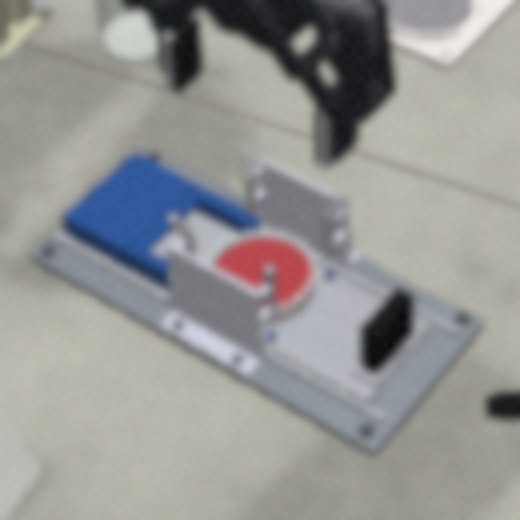

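Request:
apply_moves --pt "-0.034 0.006 0.001 0 -1" --pt "-0.036 0.006 0.001 0 -1" --pt "-0.036 0.006 0.001 0 -1" --pt "-0.036 0.006 0.001 0 -1" --pt "-0.036 0.006 0.001 0 -1"

```text
clock: 9.07
position: [0.5505, 0.0059, 0.1254]
ee_rot: [0.757, 0.654, 0.007, 0.013]
ft_force: [0.9, 0.2, -1.5]
grip_width: 1.0
```

Request:
apply_moves --pt "-0.036 0.006 0.001 0 -1" --pt "-0.036 0.006 0.001 0 -1" --pt "-0.036 0.006 0.001 0 -1" --pt "-0.03 0.005 0.001 0 -1" --pt "-0.012 0.002 0.001 0 -1"

```text
clock: 9.48
position: [0.5508, -0.1607, 0.1198]
ee_rot: [0.759, 0.651, 0.006, 0.014]
ft_force: [-0.9, -1.3, -0.0]
grip_width: 0.996
```

Run:
```python
from h import *
r=nest(1);plan((*r,.12,TR))
```

```text
at [ 0.5508 -0.1607  0.1198] 81.27 zaxis [ 0.0269 -0.0136 -0.9995] w 0.996 F [-0.9 -1.3 -0. ] clk 9.48
-> [ 0.5499 -0.22    0.12   81.3   ]
[-0.0294, 0.0041, -0.0001, -0.02]
[-0.0294, 0.0041, -0.0001, -0.02]
```

Request:
apply_moves --pt "-0.026 0.003 0.005 0 -1" --pt "-0.02 0.003 0.012 0 -1" --pt "-0.005 0 0.018 0 -1" --pt "0 0 0.012 0 -1" --pt "0 0 0 0 -1"

```text
clock: 9.9
position: [0.5491, -0.2192, 0.0697]
ee_rot: [0.761, 0.649, 0.005, 0.014]
ft_force: [-0.5, 0.0, -0.5]
grip_width: 0.999
```

Run:
```python
from h import *
r=nest(1);plan((*r,.006,TR))
```

```text
at [ 0.5491 -0.2192  0.0697] 80.9 zaxis [ 0.0266 -0.015  -0.9995] w 0.999 F [-0.5  0.  -0.5] clk 9.9
-> [ 5.499e-01 -2.200e-01  6.000e-03  8.130e+01]
[-0.0003, 0.0005, 0.0318, -0.2]
[-0.0004, 0.0005, 0.0318, -0.2]
```

Request:
apply_moves --pt "0 -0.001 0.018 -0.3 -1" --pt "0 0 0.018 0 -1" --pt "0 0 0.016 0 -1" --pt "0 0 0.006 0 -1" --pt "0 0 0 0 -1"

```text
clock: 10.32
position: [0.5519, -0.2131, 0.011]
ee_rot: [0.757, 0.654, 0.007, 0.014]
ft_force: [1.0, -0.1, 0.5]
grip_width: 1.002
```

Run:
```python
from h import *
r=nest(1);plan((*r,.006,TR))
```

```text
at [ 0.5519 -0.2131  0.011 ] 81.62 zaxis [ 0.0283 -0.0125 -0.9995] w 1.002 F [ 1.  -0.1  0.5] clk 10.32
-> [ 5.499e-01 -2.200e-01  6.000e-03  8.130e+01]
[-0.0071, -0.001, 0.005, 0.32]
```

Request:
apply_moves --pt "-0.005 -0.001 0.003 0.2 -1" --pt "-0.002 -0.001 0.002 0 -1" --pt "0 0 0 0 -1" --pt "0 0 0 0 -1"

```text
clock: 10.65
position: [0.5507, -0.2189, 0.0086]
ee_rot: [0.757, 0.653, 0.008, 0.015]
ft_force: [0.3, -0.3, 0.3]
grip_width: 1.001
```

Run:
```python
from h import *
r=nest(1);plan((*r,.006,TR))
```

```text
at [ 0.5507 -0.2189  0.0086] 81.54 zaxis [ 0.0312 -0.013  -0.9994] w 1.001 F [ 0.3 -0.3  0.3] clk 10.65
-> [ 5.499e-01 -2.200e-01  6.000e-03  8.130e+01]
[-0.0012, -0.0006, 0.0026, 0.24]
```

Request:
apply_moves --pt "-0.001 -0.001 0.003 0.2 -0.2" --pt "0 0 0.001 0 1" --pt "0 0 0 0 1" --pt "0 0 0 0 1" --pt "0 0 0 0 1"

```text
clock: 11.07
position: [0.5508, -0.2206, 0.0067]
ee_rot: [0.759, 0.651, 0.008, 0.017]
ft_force: [0.8, -1.0, -0.8]
grip_width: 0.678
```

Request:
apply_moves --pt "0 0 -0.01 0 1" --pt "0 0 -0.025 0 1" --pt "0 0 -0.035 0 1" --pt "0 0 -0.035 0 1" --pt "0 0 -0.01 0 1"

```text
clock: 11.48
position: [0.5441, -0.2172, 0.1241]
ee_rot: [0.758, 0.652, 0.007, 0.013]
ft_force: [0.1, -0.8, 0.6]
grip_width: 0.679
```

Run:
```python
from h import *
plan((*feed,.13,TF))
```

```text
at [ 0.5441 -0.2172  0.1241] 81.36 zaxis [ 0.027  -0.0102 -0.9996] w 0.679 F [ 0.1 -0.8  0.6] clk 11.48
-> [ 0.5528  0.1803  0.13   80.7   ]
[0.0358, -0.0047, -0.0005, 0.06]
[0.0358, -0.0047, -0.0005, 0.06]
[0.0358, -0.0047, -0.0005, 0.06]
[0.0358, -0.0048, -0.0005, 0.06]
[0.0358, -0.0048, -0.0005, 0.06]
[0.0358, -0.0048, -0.0005, 0.06]
[0.0358, -0.0049, -0.0005, 0.06]
[0.0358, -0.0049, -0.0005, 0.06]
[0.0358, -0.0049, -0.0005, 0.06]
[0.0358, -0.005, -0.0005, 0.06]
[0.0358, -0.005, -0.0005, 0.06]
```

Request:
apply_moves --pt "0.034 -0.005 -0.001 0 1" --pt "0.036 -0.005 -0.001 0 1" --pt "0.036 -0.005 -0.001 0 1" --pt "0.036 -0.005 -0.001 0 1" --pt "0.036 -0.005 -0.001 0 1"

```text
clock: 11.9
position: [0.5487, -0.043, 0.1348]
ee_rot: [0.764, 0.645, 0.008, 0.019]
ft_force: [0.7, -0.1, 0.4]
grip_width: 0.674
```

Request:
apply_moves --pt "0.036 -0.005 -0.001 0 1" --pt "0.036 -0.005 -0.001 0 1" --pt "0.036 -0.005 -0.001 0 1" --pt "0.028 -0.004 -0.001 0 1" --pt "0.01 -0.002 0 0 1"

```text
clock: 12.32
position: [0.5506, 0.1182, 0.1402]
ee_rot: [0.762, 0.648, 0.01, 0.02]
ft_force: [-0.4, 0.5, 0.2]
grip_width: 0.681
```

Run:
```python
from h import *
plan((*feed,.12,TF))
```

```text
at [0.5506 0.1182 0.1402] 80.73 zaxis [ 0.0415 -0.0175 -0.999 ] w 0.681 F [-0.4  0.5  0.2] clk 12.32
-> [ 0.5528  0.1803  0.12   80.7   ]
[0.0308, -0.0039, 0.0101, 0.01]
[0.0308, -0.0039, 0.0101, 0.01]
```

Request:
apply_moves --pt "0.028 -0.004 0.01 0 1" --pt "0.021 -0.004 0.012 0 1" --pt "0.005 -0.001 0.008 0 1" --pt "0 0 0 0 1" --pt "0 0 0 0 1"

```text
clock: 12.73
position: [0.5516, 0.1771, 0.1106]
ee_rot: [0.76, 0.649, 0.011, 0.021]
ft_force: [0.9, -0.0, -0.0]
grip_width: 0.679
```

Run:
```python
from h import *
plan((*feed,.09,TF))
```

```text
at [0.5516 0.1771 0.1106] 81.0 zaxis [ 0.0441 -0.0171 -0.9989] w 0.679 F [ 0.9 -0.  -0. ] clk 12.73
-> [ 0.5528  0.1803  0.09   80.7   ]
[0.0034, 0.0007, 0.0206, 0.3]
```

Request:
apply_moves --pt "0.003 0 0.012 0.2 1" --pt "0.001 0 0.012 0 1" --pt "0 -0.001 0.008 0 1" --pt "0 0 0 0 1" --pt "0 0 0 0 1"

```text
clock: 13.15
position: [0.5544, 0.1745, 0.0759]
ee_rot: [0.764, 0.645, 0.011, 0.022]
ft_force: [1.1, -0.2, 0.0]
grip_width: 0.679
```

Run:
```python
from h import *
plan((*feed,.05,TF))
```

```text
at [0.5544 0.1745 0.0759] 80.34 zaxis [ 0.0447 -0.0203 -0.9988] w 0.679 F [ 1.1 -0.2  0. ] clk 13.15
-> [5.528e-01 1.803e-01 5.000e-02 8.070e+01]
[0.0055, -0.0025, 0.0259, -0.36]
```

Request:
apply_moves --pt "0.004 -0.001 0.001 -0.3 1" --pt "0.001 -0.001 0 0 1" --pt "0 0 0 0 1"

```text
clock: 13.4
position: [0.5535, 0.1792, 0.0748]
ee_rot: [0.762, 0.647, 0.01, 0.022]
ft_force: [-0.2, 0.0, -0.2]
grip_width: 0.676
```

Run:
```python
from h import *
plan((*feed,.05,TF))
```

```text
at [0.5535 0.1792 0.0748] 80.59 zaxis [ 0.0446 -0.0206 -0.9988] w 0.676 F [-0.2  0.  -0.2] clk 13.4
-> [5.528e-01 1.803e-01 5.000e-02 8.070e+01]
[0.001, -0.0008, 0.0248, -0.11]
```

Request:
apply_moves --pt "0.001 -0.001 0.012 0 1" --pt "0.001 -0.001 0.012 0 1" --pt "0 -0.001 0.012 0 1" --pt "0 0 0.004 0 1" --pt "0 0 0 0 1"

```text
clock: 13.82
position: [0.5526, 0.1814, 0.0307]
ee_rot: [0.762, 0.647, 0.011, 0.023]
ft_force: [-0.3, 0.3, -0.1]
grip_width: 0.679
```

Run:
```python
from h import *
plan((*feed,.025,TF))
```

```text
at [0.5526 0.1814 0.0307] 80.63 zaxis [ 0.0456 -0.0203 -0.9988] w 0.679 F [-0.3  0.3 -0.1] clk 13.82
-> [5.528e-01 1.803e-01 2.500e-02 8.070e+01]
[-0.0011, 0.0004, 0.0057, -0.07]
```

Request:
apply_moves --pt "-0.001 0 0.004 0 1" --pt "0 0 0.001 0 1" --pt "0 0 0 0 -0.8" --pt "0 0 0 0 -0.8" --pt "0 0 0 0 -0.8"

```text
clock: 14.23
position: [0.5525, 0.1801, 0.0248]
ee_rot: [0.762, 0.647, 0.01, 0.022]
ft_force: [0.2, 0.3, 0.9]
grip_width: 0.895
```

Request:
apply_moves --pt "0 0 -0.015 0 -0.8" --pt "0 0 -0.03 0 -0.8" --pt "0 0 -0.03 0 -0.8" --pt "0 0 -0.03 0 -1"

```text
clock: 14.57
position: [0.5443, 0.1813, 0.1306]
ee_rot: [0.762, 0.647, 0.006, 0.02]
ft_force: [1.4, -0.1, 0.4]
grip_width: 0.994
```

Run:
```python
from h import *
r=nest(2);plan((*r,.12,TR))
im,d=snap("scene")
u,v=proj("scene",(*feed,.03)).astype(int); cv2.imwrite('pics/d.png',cv2.resize(im[v-65:v+65,u-65:u+65,::-1],(520,520),interpolation=cv2.INTER_CUBIC))
```

```text
at [0.5443 0.1813 0.1306] 80.68 zaxis [ 0.035  -0.0221 -0.9991] w 0.994 F [ 1.4 -0.1  0.4] clk 14.57
-> [ 0.5605 -0.1508  0.12   81.3   ]
[-0.0361, 0.0078, 0.0012, -0.07]
[-0.0361, 0.0077, 0.0012, -0.07]
[-0.0361, 0.0077, 0.0012, -0.07]
[-0.0361, 0.0076, 0.0012, -0.07]
[-0.0362, 0.0076, 0.0012, -0.07]
[-0.0362, 0.0075, 0.0012, -0.07]
[-0.0362, 0.0075, 0.0012, -0.07]
[-0.0362, 0.0075, 0.0012, -0.07]
[-0.0362, 0.0074, 0.0012, -0.07]
```

View pics/d.png

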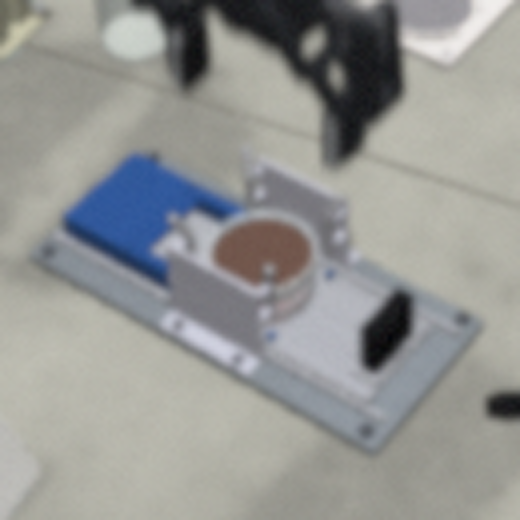

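Request:
apply_moves --pt "-0.034 0.008 0.001 0 -1" --pt "-0.036 0.008 0.001 0 -1" --pt "-0.036 0.008 0.001 0 -1" --pt "-0.036 0.008 0.001 0 -1" --pt "-0.036 0.008 0.001 0 -1"

```text
clock: 15.03
position: [0.5614, 0.009, 0.1489]
ee_rot: [0.755, 0.655, 0.019, 0.025]
ft_force: [1.1, 1.5, -0.1]
grip_width: 0.999
```

Request:
apply_moves --pt "-0.036 0.007 0.001 0 -1" --pt "-0.034 0.007 0.001 0 -1" --pt "-0.03 0.007 0.001 0 -1" --pt "-0.018 0.003 0.001 0 -1" --pt "-0.005 0 0.001 0 -1"

```text
clock: 15.45
position: [0.5685, -0.1306, 0.1535]
ee_rot: [0.758, 0.652, 0.02, 0.029]
ft_force: [0.0, -0.3, -0.0]
grip_width: 1.0
```

Run:
```python
from h import *
r=nest(2);plan((*r,.07,TR))
```

```text
at [ 0.5685 -0.1306  0.1535] 81.4 zaxis [ 0.0693 -0.0181 -0.9974] w 1.0 F [ 0.  -0.3 -0. ] clk 15.45
-> [ 5.605e-01 -1.508e-01  7.000e-02  8.130e+01]
[-0.0071, -0.0016, 0.0278, 0.03]
[-0.0071, -0.0016, 0.0278, 0.03]
[-0.0071, -0.0016, 0.0278, 0.03]
```

Request:
apply_moves --pt "-0.01 -0.003 0.018 0 -1" --pt "-0.007 -0.003 0.02 0 -1" --pt "-0.002 -0.002 0.02 0 -1" --pt "0 -0.002 0.02 0 -1" --pt "0 -0.001 0.01 0 -1"

```text
clock: 15.87
position: [0.5648, -0.1494, 0.0704]
ee_rot: [0.758, 0.651, 0.024, 0.034]
ft_force: [-0.4, 0.6, 0.2]
grip_width: 1.001
```

Run:
```python
from h import *
r=nest(2);plan((*r,.009,TR))
```

```text
at [ 0.5648 -0.1494  0.0704] 81.34 zaxis [ 0.0813 -0.0207 -0.9965] w 1.001 F [-0.4  0.6  0.2] clk 15.87
-> [ 5.605e-01 -1.508e-01  9.000e-03  8.130e+01]
[-0.001, -0.002, 0.0307, 0.02]
[-0.001, -0.002, 0.0307, 0.02]
```

Request:
apply_moves --pt "0 0 -0.04 0 -1" --pt "0 0 -0.04 0 -1" --pt "0 0 -0.04 0 -1" --pt "0 0 -0.04 0 -1" --pt "0 0 0 0 -1"

```text
clock: 16.28
position: [0.5494, -0.1383, 0.2336]
ee_rot: [0.755, 0.655, 0.023, 0.029]
ft_force: [0.9, 0.0, 0.8]
grip_width: 1.0
```

Request:
apply_moves --pt "0 0 0.01 0 -1" --pt "0 -0.001 0.01 0 -1" --pt "0 -0.001 0.01 0 -1" --pt "0 -0.001 0.01 0 -1" --pt "0 -0.001 0.01 0 -1"

```text
clock: 16.7
position: [0.5511, -0.1347, 0.1835]
ee_rot: [0.753, 0.657, 0.025, 0.032]
ft_force: [-0.5, 0.2, -0.2]
grip_width: 1.001
```

Request:
apply_moves --pt "0 0 0.01 0 -1" --pt "0 -0.001 0.01 0 -1" --pt "0 -0.001 0.01 0 -1" --pt "0 -0.001 0.01 0 -1" --pt "0 -0.001 0.01 0 -1"

```text
clock: 17.12
position: [0.5484, -0.1341, 0.1233]
ee_rot: [0.753, 0.657, 0.024, 0.028]
ft_force: [-0.6, -0.8, -0.4]
grip_width: 1.0
```

Run:
```python
from h import *
r=nest(2);plan((*r,.009,TR))
```

```text
at [ 0.5484 -0.1341  0.1233] 82.17 zaxis [ 0.0727 -0.0116 -0.9973] w 1.0 F [-0.6 -0.8 -0.4] clk 17.12
-> [ 5.605e-01 -1.508e-01  9.000e-03  8.130e+01]
[-0.0037, 0.0036, 0.0286, 0.22]
[-0.0037, 0.0036, 0.0286, 0.22]
[-0.0037, 0.0036, 0.0286, 0.22]
[-0.0037, 0.0036, 0.0286, 0.22]
```

Request:
apply_moves --pt "0 -0.03 0 0 -1" --pt "0 -0.03 0 0 -1" --pt "0 -0.03 0 0 -1" --pt "0 0 0 0 -1"

```text
clock: 17.45
position: [0.454, -0.1202, 0.1084]
ee_rot: [0.753, 0.657, 0.023, 0.023]
ft_force: [0.9, 0.1, 1.3]
grip_width: 0.999
```

Request:
apply_moves --pt "0 0.01 0 0 -1" --pt "0 0.01 0 0 -1" --pt "0 0.01 0 0 -1" --pt "0 0.01 0 0 -1" --pt "0 0.01 0 0 -1"

```text
clock: 17.87
position: [0.5084, -0.1289, 0.1113]
ee_rot: [0.754, 0.656, 0.023, 0.025]
ft_force: [-0.6, 0.0, 0.3]
grip_width: 0.999
```

Run:
```python
from h import *
r=nest(2);plan((*r,.09,TR),smax=.02)
print(manip.get_obs()["joint_pos"])
```

```text
at [ 0.5084 -0.1289  0.1113] 82.04 zaxis [ 0.0669 -0.0077 -0.9977] w 0.999 F [-0.6  0.   0.3] clk 17.87
-> [ 0.5605 -0.1508  0.09   81.3   ]
[-0.0036, 0.0137, 0.0053, 0.19]
[-0.0036, 0.0137, 0.0053, 0.19]
[-0.0035, 0.0137, 0.0053, 0.19]
[-0.0035, 0.0137, 0.0053, 0.19]
[ 0.74067496  0.2288064  -0.63538873  1.89842622  0.16048719  0.99577571
 -0.09974293]
```

Request:
apply_moves --pt "-0.004 0.011 0.006 0.2 -1" --pt "-0.004 0.011 0.006 0.2 -1" --pt "-0.003 0.012 0.006 0.2 -1" --pt "-0.003 0.01 0.006 0.2 -1" --pt "-0.001 0.002 0.008 0 -1"

```text
clock: 18.28
position: [0.5689, -0.1517, 0.082]
ee_rot: [0.759, 0.65, 0.027, 0.027]
ft_force: [-0.5, 0.1, -0.6]
grip_width: 1.0
```

Request:
apply_moves --pt "0 0 0.01 0 -1" --pt "0 -0.001 0.01 0 -1" --pt "0 -0.001 0.01 0 -1" --pt "0 -0.001 0.006 0 -1"

```text
clock: 18.62
position: [0.5708, -0.1504, 0.0403]
ee_rot: [0.758, 0.651, 0.028, 0.025]
ft_force: [0.0, 0.7, -0.1]
grip_width: 0.999
```

Run:
```python
from h import *
r=nest(2);plan((*r,.009,TR),smax=.02)
```

```text
at [ 0.5708 -0.1504  0.0403] 81.27 zaxis [ 0.0751 -0.0027 -0.9972] w 0.999 F [ 0.   0.7 -0.1] clk 18.62
-> [ 5.605e-01 -1.508e-01  9.000e-03  8.130e+01]
[-0.001, -0.0051, 0.0157, -0.01]
[-0.001, -0.0051, 0.0157, -0.01]
```

Request:
apply_moves --pt "0 -0.007 0.002 0 -1" --pt "0 -0.004 0.008 0 -1" --pt "0 -0.002 0.01 0 -1" --pt "0 0 0.006 0 -1" --pt "0 0 0 0 -1"

```text
clock: 19.03
position: [0.5562, -0.1477, 0.0092]
ee_rot: [0.758, 0.651, 0.027, 0.025]
ft_force: [-1.1, -0.0, 0.3]
grip_width: 0.998
```

Run:
```python
from h import *
r=nest(2);plan((*r,.009,TR),smax=.02)
```

```text
at [ 0.5562 -0.1477  0.0092] 81.3 zaxis [ 0.0723 -0.0028 -0.9974] w 0.998 F [-1.1 -0.   0.3] clk 19.03
-> [ 5.605e-01 -1.508e-01  9.000e-03  8.130e+01]
[-0.0024, 0.0047, 0.0002, -0.0]
```

Request:
apply_moves --pt "-0.002 0.003 0 0 -1" --pt "-0.001 0.001 0 0 -0.2" --pt "0 0 0 0 1" --pt "0 0 0 0 1" --pt "0 0 0 0 1"

```text
clock: 19.45
position: [0.5612, -0.1521, 0.0109]
ee_rot: [0.758, 0.651, 0.027, 0.025]
ft_force: [0.2, 0.1, -0.2]
grip_width: 0.675
```

Run:
```python
from h import *
r=nest(2);plan((*r,.009,TR),smax=.02)
im,d=snap("scene")
u,v=proj("scene",(*r,.03)).astype(int); cv2.imwrite('pics/e.png',cv2.resize(im[v-50:v+40,u-45:u+45,::-1],(520,520),interpolation=cv2.INTER_CUBIC))
```

```text
at [ 0.5612 -0.1521  0.0109] 81.28 zaxis [ 0.0741 -0.0036 -0.9972] w 0.675 F [ 0.2  0.1 -0.2] clk 19.45
-> [ 5.605e-01 -1.508e-01  9.000e-03  8.130e+01]
[0.0012, -0.0009, 0.0019, -0.02]
```

View pics/e.png

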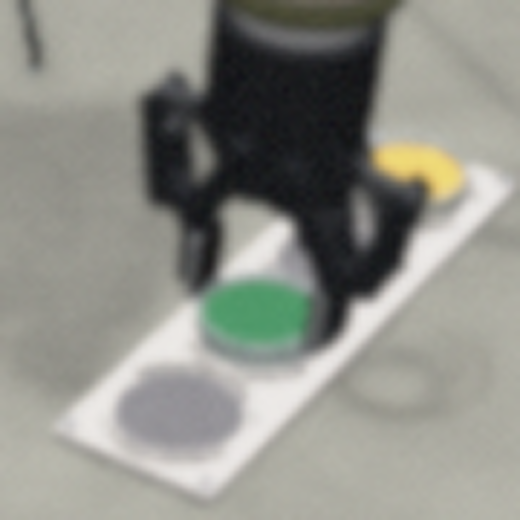

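Request:
apply_moves --pt "0 0 -0.01 0 1" --pt "0 0 -0.025 0 1" --pt "0 0 -0.035 0 1" --pt "0 0 -0.035 0 1" --pt "0.01 0 -0.01 0 1"

```text
clock: 19.92
position: [0.5515, -0.1424, 0.1292]
ee_rot: [0.759, 0.65, 0.026, 0.023]
ft_force: [1.2, -0.3, 0.0]
grip_width: 0.673
```

Request:
apply_moves --pt "0.025 -0.002 0 0 1" --pt "0.026 -0.003 0 0 1" --pt "0.026 -0.003 0 0 1" --pt "0.026 -0.003 0 0 1" --pt "0.026 -0.003 0 0 1"

```text
clock: 20.33
position: [0.5607, -0.0135, 0.1384]
ee_rot: [0.762, 0.647, 0.028, 0.029]
ft_force: [1.2, 0.5, -0.4]
grip_width: 0.676
```

Run:
```python
from h import *
plan((*feed,.12,TF),smax=.028)
```

```text
at [ 0.5607 -0.0135  0.1384] 80.65 zaxis [ 0.08   -0.0078 -0.9968] w 0.676 F [ 1.2  0.5 -0.4] clk 20.33
-> [ 0.5528  0.1803  0.12   80.7   ]
[0.0271, -0.0056, 0.0026, -0.01]
[0.0271, -0.0056, 0.0026, -0.01]
[0.0271, -0.0056, 0.0026, -0.01]
[0.0271, -0.0056, 0.0026, -0.01]
[0.0271, -0.0056, 0.0026, -0.01]
[0.0271, -0.0056, 0.0026, -0.01]
[0.0271, -0.0056, 0.0026, -0.01]
```

Request:
apply_moves --pt "0.027 -0.007 0.002 0 1" --pt "0.027 -0.007 0.002 0 1" --pt "0.027 -0.007 0.002 0 1" --pt "0.027 -0.007 0.002 0 1" --pt "0.027 -0.006 0.002 0 1"

```text
clock: 20.75
position: [0.5498, 0.1325, 0.1304]
ee_rot: [0.762, 0.646, 0.03, 0.031]
ft_force: [0.6, 0.2, -0.3]
grip_width: 0.671
```

Request:
apply_moves --pt "0.025 -0.006 0.002 0 1" --pt "0.014 -0.004 0.002 0 1" --pt "0.004 -0.002 0 0 1" --pt "0 0 0 0 1"

```text
clock: 21.08
position: [0.5426, 0.1876, 0.128]
ee_rot: [0.759, 0.65, 0.032, 0.031]
ft_force: [0.1, -0.7, -0.5]
grip_width: 0.677
```

Run:
```python
from h import *
plan((*feed,.10,TF),smax=.02)
```

```text
at [0.5426 0.1876 0.128 ] 81.21 zaxis [ 0.0881 -0.0048 -0.9961] w 0.677 F [ 0.1 -0.7 -0.5] clk 21.08
-> [ 0.5528  0.1803  0.1    80.7   ]
[-0.0028, 0.0056, 0.014, 0.25]
[-0.0028, 0.0056, 0.014, 0.25]
```

Request:
apply_moves --pt "-0.004 0.004 0.008 0.3 1" --pt "-0.002 0.002 0.01 0.2 1" --pt "0 0 0.01 0 1" --pt "0 0 0 0 1"

```text
clock: 21.42
position: [0.5522, 0.1752, 0.0987]
ee_rot: [0.763, 0.645, 0.032, 0.032]
ft_force: [0.4, -0.6, -1.1]
grip_width: 0.675
```

Run:
```python
from h import *
plan((*feed,.08,TF),smax=.03)
```

```text
at [0.5522 0.1752 0.0987] 80.39 zaxis [ 0.0897 -0.0075 -0.9959] w 0.675 F [ 0.4 -0.6 -1.1] clk 21.42
-> [5.528e-01 1.803e-01 8.000e-02 8.070e+01]
[0.0052, -0.0002, 0.0187, -0.31]
```

Request:
apply_moves --pt "0.004 -0.001 0.004 -0.2 1" --pt "0.001 -0.001 0.005 0 1" --pt "0 0 0.003 0 1" --pt "0 0 0 0 1"

```text
clock: 21.75
position: [0.5522, 0.1779, 0.0838]
ee_rot: [0.763, 0.645, 0.031, 0.032]
ft_force: [-0.1, -0.8, 0.2]
grip_width: 0.675
```

Run:
```python
from h import *
plan((*feed,.08,TF),smax=.03)
im,d=snap("scene")
u,v=proj("scene",(*feed,.06)).astype(int); cv2.imwrite('pics/f.png',cv2.resize(im[v-45:v+45,u-45:u+45,::-1],(520,520),interpolation=cv2.INTER_CUBIC))
```

```text
at [0.5522 0.1779 0.0838] 80.37 zaxis [ 0.0873 -0.0088 -0.9961] w 0.675 F [-0.1 -0.8  0.2] clk 21.75
-> [5.528e-01 1.803e-01 8.000e-02 8.070e+01]
[0.0025, 0.0002, 0.0038, -0.33]
```

View pics/f.png

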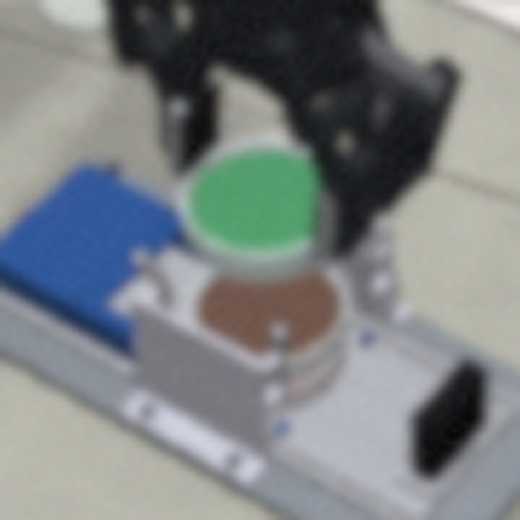

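Request:
apply_moves --pt "0.002 -0.001 0.01 -0.2 1" --pt "0.001 -0.001 0.01 0 1" --pt "0 -0.001 0.01 0 1" --pt "0 0 0.003 0 1" --pt "0 0 0 0 1"

```text
clock: 22.22
position: [0.5528, 0.1819, 0.0477]
ee_rot: [0.762, 0.646, 0.031, 0.032]
ft_force: [0.8, -0.7, -0.0]
grip_width: 0.675
```

Run:
```python
from h import *
plan((*feed,.045,TF),smax=.03)
```

```text
at [0.5528 0.1819 0.0477] 80.64 zaxis [ 0.0883 -0.0085 -0.9961] w 0.675 F [ 0.8 -0.7 -0. ] clk 22.22
-> [5.528e-01 1.803e-01 4.500e-02 8.070e+01]
[-0.0016, 0.0002, 0.0027, -0.06]
```

Request:
apply_moves --pt "-0.001 0 0.003 0 1" --pt "0 0 0 0 1" --pt "0 0 0 0 -0.8" --pt "0 0 0 0 -0.8" --pt "0 0 0 0 -0.8"

```text
clock: 22.63
position: [0.553, 0.1809, 0.0445]
ee_rot: [0.762, 0.646, 0.031, 0.032]
ft_force: [0.0, -1.2, 0.5]
grip_width: 0.899
```

Request:
apply_moves --pt "0 0.001 -0.015 0 -0.8" --pt "0 0.002 -0.03 0 -0.8" --pt "0 0 -0.04 0 -0.8" --pt "0 0 -0.04 0 -1" --pt "0 -0.02 -0.03 0 -1"

```text
clock: 23.05
position: [0.5212, 0.1822, 0.1971]
ee_rot: [0.763, 0.646, 0.026, 0.029]
ft_force: [0.7, -0.2, 0.7]
grip_width: 0.993
```

Request:
apply_moves --pt "0 -0.035 0 0 -1" --pt "0 -0.035 0 0 -1" --pt "0 -0.02 0 0 -1" --pt "-0.02 0 0 0 -1" --pt "-0.025 0 0 0 -1"

```text
clock: 23.47
position: [0.4227, 0.1607, 0.1989]
ee_rot: [0.76, 0.649, 0.034, 0.033]
ft_force: [0.9, 0.3, -0.1]
grip_width: 1.003
```

Run:
```python
from h import *
r=nest(0);plan((*r,.12,TR),smax=.028);print(manip.get_obs()["joint_pos"])
im,d=snap("scene")
u,v=proj("scene",(*feed,.03)).astype(int); cv2.imwrite('pics/g.png',cv2.resize(im[v-65:v+65,u-65:u+65,::-1],(520,520),interpolation=cv2.INTER_CUBIC))
```

```text
at [0.4227 0.1607 0.1989] 81.02 zaxis [ 0.0945 -0.005  -0.9955] w 1.003 F [ 0.9  0.3 -0.1] clk 23.47
-> [ 0.5393 -0.2892  0.12   81.3   ]
[-0.0251, 0.0109, 0.0046, -0.02]
[-0.0251, 0.0109, 0.0046, -0.02]
[-0.0251, 0.0109, 0.0046, -0.02]
[-0.0251, 0.0109, 0.0046, -0.02]
[-0.0251, 0.0109, 0.0046, -0.02]
[-0.0251, 0.0109, 0.0046, -0.02]
[-0.0251, 0.0109, 0.0046, -0.02]
[-0.0251, 0.0109, 0.0046, -0.02]
[-0.0251, 0.0109, 0.0046, -0.02]
[-0.0251, 0.0108, 0.0046, -0.02]
[-0.0251, 0.0108, 0.0046, -0.02]
[-0.0251, 0.0108, 0.0046, -0.02]
[-0.0251, 0.0108, 0.0046, -0.02]
[-0.0251, 0.0108, 0.0046, -0.02]
[-0.0251, 0.0108, 0.0046, -0.02]
[-0.0251, 0.0108, 0.0046, -0.02]
[-0.0251, 0.0108, 0.0046, -0.02]
[ 0.35853883 -0.07433047 -0.81054756  1.96899035 -0.00876303  1.14092674
 -0.60674663]
```

View pics/g.png

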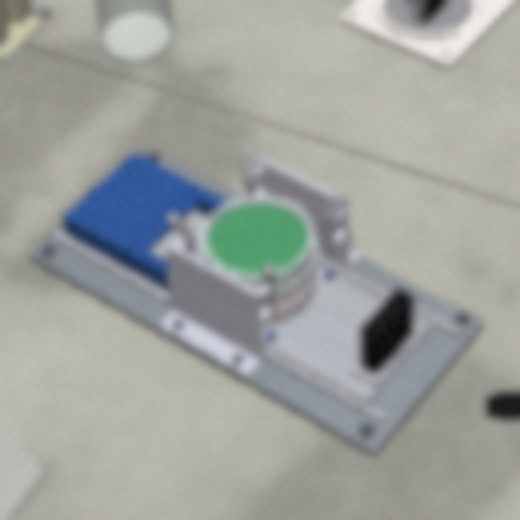

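Request:
apply_moves --pt "-0.026 0.008 0.003 0 -1" --pt "-0.027 0.008 0.003 0 -1" --pt "-0.027 0.008 0.003 0 -1" --pt "-0.027 0.008 0.003 0 -1" --pt "-0.027 0.008 0.003 0 -1"

```text
clock: 23.93
position: [0.4419, 0.0161, 0.1897]
ee_rot: [0.758, 0.65, 0.036, 0.037]
ft_force: [0.9, -0.0, -0.4]
grip_width: 1.003
```

Request:
apply_moves --pt "-0.027 0.009 0.003 0 -1" --pt "-0.027 0.009 0.003 0 -1" --pt "-0.027 0.009 0.003 0 -1" --pt "-0.027 0.009 0.003 0 -1" --pt "-0.027 0.009 0.003 0 -1"

```text
clock: 24.35
position: [0.468, -0.1316, 0.1807]
ee_rot: [0.757, 0.651, 0.036, 0.04]
ft_force: [0.1, 0.4, 0.4]
grip_width: 1.002
```

Request:
apply_moves --pt "-0.027 0.009 0.003 0 -1" --pt "-0.027 0.009 0.003 0 -1" --pt "-0.027 0.009 0.003 0 -1" --pt "-0.027 0.008 0.003 0 -1" --pt "-0.015 0.004 0.003 0 -1"

```text
clock: 24.77
position: [0.4901, -0.2689, 0.1711]
ee_rot: [0.758, 0.65, 0.036, 0.042]
ft_force: [-0.0, 0.1, -0.8]
grip_width: 1.001
```

Run:
```python
from h import *
r=nest(0);plan((*r,.08,TR),smax=.02)
```

```text
at [ 0.4901 -0.2689  0.1711] 81.22 zaxis [ 0.11   -0.0174 -0.9938] w 1.001 F [-0.   0.1 -0.8] clk 24.77
-> [ 5.393e-01 -2.892e-01  8.000e-02  8.130e+01]
[-0.0021, 0.0086, 0.0152, -0.01]
[-0.0021, 0.0086, 0.0152, -0.01]
[-0.0021, 0.0086, 0.0152, -0.01]
[-0.0021, 0.0086, 0.0152, -0.01]
[-0.0021, 0.0086, 0.0152, -0.01]
[-0.0021, 0.0086, 0.0152, -0.01]
```

Request:
apply_moves --pt "-0.004 0.008 0.012 0 -1" --pt "-0.003 0.008 0.012 0 -1" --pt "-0.002 0.008 0.012 0 -1" --pt "-0.001 0.006 0.012 0 -1" --pt "0 0.003 0.012 0 -1"

```text
clock: 25.18
position: [0.5296, -0.2907, 0.1157]
ee_rot: [0.76, 0.647, 0.037, 0.045]
ft_force: [-0.1, -0.7, 0.6]
grip_width: 1.001
```

Request:
apply_moves --pt "0 0 0.012 0 -1" --pt "0 0 0.012 0 -1" --pt "0 -0.001 0.008 0 -1" --pt "0 -0.001 0.004 0 -1"

```text
clock: 25.52
position: [0.5318, -0.2888, 0.075]
ee_rot: [0.759, 0.648, 0.037, 0.044]
ft_force: [0.0, -0.7, 0.5]
grip_width: 1.001
```

Run:
```python
from h import *
r=nest(0);plan((*r,.009,TR),smax=.03)
```

```text
at [ 0.5318 -0.2888  0.075 ] 80.94 zaxis [ 0.1128 -0.0187 -0.9934] w 1.001 F [ 0.  -0.7  0.5] clk 25.52
-> [ 5.393e-01 -2.892e-01  9.000e-03  8.130e+01]
[0.0003, 0.0025, 0.022, -0.12]
[0.0003, 0.0025, 0.022, -0.12]
[0.0002, 0.0025, 0.022, -0.12]
```

Request:
apply_moves --pt "0.001 0 0.012 -0.2 -1" --pt "0 0 0.012 -0.1 -1" --pt "0 0 0.012 0 -1" --pt "0 0 0.012 0 -1" --pt "0 0 0.006 0 -1"

```text
clock: 25.93
position: [0.5382, -0.2887, 0.0169]
ee_rot: [0.758, 0.65, 0.037, 0.045]
ft_force: [-0.0, -0.5, 0.0]
grip_width: 1.0
```

Run:
```python
from h import *
r=nest(0);plan((*r,.009,TR),smax=.03)
```

```text
at [ 0.5382 -0.2887  0.0169] 81.28 zaxis [ 0.1138 -0.0196 -0.9933] w 1.0 F [-0.  -0.5  0. ] clk 25.93
-> [ 5.393e-01 -2.892e-01  9.000e-03  8.130e+01]
[-0.0003, 0.0012, 0.0079, -0.02]
```

Request:
apply_moves --pt "0 0 0.007 0 -1" --pt "0 0 0.001 0 -0.2" --pt "0 0 0 0 1" --pt "0 0 0 0 1" --pt "0 0 0 0 1"

```text
clock: 26.35
position: [0.5378, -0.289, 0.0083]
ee_rot: [0.758, 0.65, 0.035, 0.043]
ft_force: [-0.2, 0.5, 0.4]
grip_width: 0.68
```

Run:
```python
from h import *
r=nest(0);plan((*r,.009,TR),smax=.03)
```

```text
at [ 0.5378 -0.289   0.0083] 81.24 zaxis [ 0.1093 -0.0189 -0.9938] w 0.68 F [-0.2  0.5  0.4] clk 26.35
-> [ 5.393e-01 -2.892e-01  9.000e-03  8.130e+01]
[0.0, 0.0015, -0.0007, -0.06]
```

Request:
apply_moves --pt "0 0.002 -0.01 0 1" --pt "0 0.004 -0.025 0 1" --pt "0 0.004 -0.038 0 1" --pt "0 0.004 -0.04 0 1" --pt "0.01 0 -0.01 0 1"

```text
clock: 26.77
position: [0.538, -0.2798, 0.1374]
ee_rot: [0.759, 0.649, 0.035, 0.041]
ft_force: [1.0, 0.3, 0.5]
grip_width: 0.68
```

Request:
apply_moves --pt "0.026 -0.003 0 0 1" --pt "0.028 -0.004 0 0 1" --pt "0.028 -0.004 0.001 0 1" --pt "0.028 -0.004 0.001 0 1" --pt "0.028 -0.004 0.001 0 1"

```text
clock: 27.18
position: [0.5453, -0.1431, 0.144]
ee_rot: [0.761, 0.645, 0.038, 0.05]
ft_force: [0.9, -0.2, -0.1]
grip_width: 0.681
```

Request:
apply_moves --pt "0.028 -0.004 0.001 0 1" --pt "0.028 -0.004 0.001 0 1" --pt "0.028 -0.004 0.001 0 1" --pt "0.028 -0.004 0.001 0 1" --pt "0.028 -0.004 0.001 0 1"

```text
clock: 27.6
position: [0.5506, 0.0054, 0.1414]
ee_rot: [0.761, 0.645, 0.04, 0.054]
ft_force: [1.1, 0.2, -0.9]
grip_width: 0.676
```

Run:
```python
from h import *
plan((*feed,.13,TF),smax=.028)
```

```text
at [0.5506 0.0054 0.1414] 80.49 zaxis [ 0.1314 -0.0307 -0.9909] w 0.676 F [ 1.1  0.2 -0.9] clk 27.6
-> [ 0.5528  0.1803  0.13   80.7   ]
[0.0247, -0.0038, 0.0016, -0.03]
[0.0247, -0.0038, 0.0016, -0.03]
[0.0247, -0.0038, 0.0016, -0.03]
[0.0247, -0.0038, 0.0016, -0.03]
[0.0247, -0.0038, 0.0016, -0.03]
[0.0247, -0.0038, 0.0016, -0.03]
[0.0247, -0.0037, 0.0016, -0.03]
```

Request:
apply_moves --pt "0.026 -0.005 0.001 0 1" --pt "0.026 -0.005 0.001 0 1" --pt "0.026 -0.005 0.001 0 1" --pt "0.026 -0.005 0.001 0 1" --pt "0.024 -0.005 0.001 0 1"

```text
clock: 28.02
position: [0.5488, 0.1442, 0.1377]
ee_rot: [0.761, 0.645, 0.044, 0.057]
ft_force: [0.2, 0.0, -0.6]
grip_width: 0.681
```

Request:
apply_moves --pt "0.02 -0.004 0.001 0 1" --pt "0.008 -0.002 0.001 0 1" --pt "0.002 0 0.001 0 1" --pt "0 0 0.001 0 1"

```text
clock: 28.35
position: [0.5479, 0.183, 0.1359]
ee_rot: [0.758, 0.648, 0.047, 0.057]
ft_force: [0.5, -0.2, 0.0]
grip_width: 0.676
```

Run:
```python
from h import *
plan((*feed,.095,TF),smax=.02)
```

```text
at [0.5479 0.183  0.1359] 81.01 zaxis [ 0.1452 -0.0265 -0.989 ] w 0.676 F [ 0.5 -0.2  0. ] clk 28.35
-> [ 0.5528  0.1803  0.095  80.7   ]
[-0.0006, 0.0018, 0.0136, 0.1]
[-0.0006, 0.0018, 0.0136, 0.1]
[-0.0006, 0.0018, 0.0136, 0.1]
```

Request:
apply_moves --pt "0 0 0.012 0.2 1" --pt "0 -0.001 0.012 0 1" --pt "0 0 0.01 0 1" --pt "0 0 0.002 0 1" --pt "0 0 0 0 1"

```text
clock: 28.77
position: [0.5535, 0.1753, 0.0956]
ee_rot: [0.762, 0.644, 0.045, 0.058]
ft_force: [-0.3, -0.3, -0.1]
grip_width: 0.679
```

Run:
```python
from h import *
plan((*feed,.065,TF),smax=.03)
im,d=snap("scene")
u,v=proj("scene",(*feed,.06)).astype(int); cv2.imwrite('pics/i.png',cv2.resize(im[v-45:v+45,u-45:u+45,::-1],(520,520),interpolation=cv2.INTER_CUBIC))
```

```text
at [0.5535 0.1753 0.0956] 80.37 zaxis [ 0.1444 -0.0306 -0.989 ] w 0.679 F [-0.3 -0.3 -0.1] clk 28.77
-> [5.528e-01 1.803e-01 6.500e-02 8.070e+01]
[0.0024, -0.0008, 0.0153, -0.17]
[0.0024, -0.0008, 0.0153, -0.17]
```

View pics/i.png

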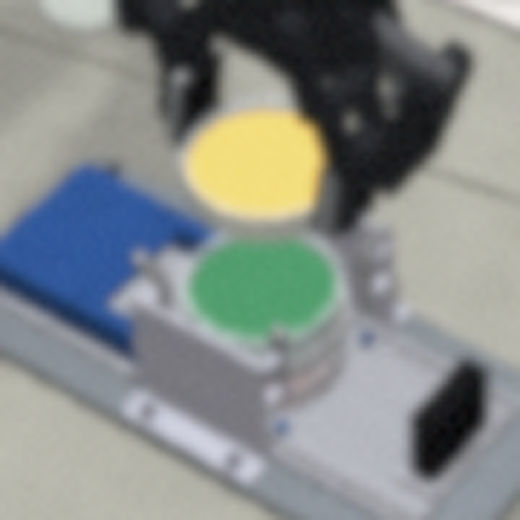

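Request:
apply_moves --pt "0.004 -0.002 0.004 -0.2 1" --pt "0.001 -0.001 0.008 0 1" --pt "0 -0.001 0.01 0 1" --pt "0 -0.001 0.004 0 1" --pt "0 0 0 0 1"

```text
clock: 29.23
position: [0.5536, 0.1805, 0.0671]
ee_rot: [0.761, 0.645, 0.046, 0.059]
ft_force: [0.0, -0.3, -0.8]
grip_width: 0.678
```

Run:
```python
from h import *
plan((*feed,.06,TF),smax=.03)
```

```text
at [0.5536 0.1805 0.0671] 80.54 zaxis [ 0.1451 -0.0305 -0.9889] w 0.678 F [ 0.  -0.3 -0.8] clk 29.23
-> [5.528e-01 1.803e-01 6.000e-02 8.070e+01]
[-0.0003, -0.0008, 0.0071, -0.16]
```

Request:
apply_moves --pt "0 -0.002 0.006 0 1" --pt "0 0 0.004 0 1" --pt "0 0 0 0 1"

```text
clock: 29.48
position: [0.5529, 0.1807, 0.0556]
ee_rot: [0.761, 0.645, 0.045, 0.059]
ft_force: [-0.8, -0.2, 0.7]
grip_width: 0.684
```

Run:
```python
from h import *
plan((*feed,.058,TF),smax=.03)
```

```text
at [0.5529 0.1807 0.0556] 80.57 zaxis [ 0.1448 -0.0304 -0.989 ] w 0.684 F [-0.8 -0.2  0.7] clk 29.48
-> [5.528e-01 1.803e-01 5.800e-02 8.070e+01]
[-0.0004, -0.0, -0.0024, -0.13]
```

Request:
apply_moves --pt "0 0 0 0 -0.8" --pt "0 0 0 0 -0.8" --pt "0 0 0 0 -0.8"

```text
clock: 29.73
position: [0.553, 0.1807, 0.0557]
ee_rot: [0.761, 0.645, 0.046, 0.059]
ft_force: [-0.1, -0.8, -0.4]
grip_width: 0.904
```

Request:
apply_moves --pt "0 0.002 -0.015 0 -0.8" --pt "0 0.004 -0.03 0 -0.8" --pt "0 0.004 -0.03 0 -0.8" --pt "0 0 -0.01 0 -0.4" --pt "0 -0.02 0 0 0"

```text
clock: 30.15
position: [0.5326, 0.1839, 0.1423]
ee_rot: [0.761, 0.644, 0.046, 0.058]
ft_force: [-0.2, -0.0, -0.1]
grip_width: 0.636
```

Request:
apply_moves --pt "0 -0.025 0 0 0" --pt "0 -0.022 0.004 0 0" --pt "0 -0.005 0.004 0 0" --pt "0 0 0 0 0"

```text
clock: 30.48
position: [0.4805, 0.1935, 0.1282]
ee_rot: [0.761, 0.644, 0.048, 0.06]
ft_force: [-0.3, -0.3, -0.5]
grip_width: 0.501
```

Run:
```python
from h import *
plan((.4747,.193,.0212,TF),smax=.02)
im,d=snap("scene"); P=cloud("scene",d)
u,v=proj("scene",(*feed,.03)).astype(int); cv2.imwrite('pics/j.png',cv2.resize(im[v-65:v+65,u-65:u+65,::-1],(520,520),interpolation=cv2.INTER_CUBIC))
```

```text
at [0.4805 0.1935 0.1282] 80.47 zaxis [ 0.1501 -0.0293 -0.9882] w 0.501 F [-0.3 -0.3 -0.5] clk 30.48
-> [4.747e-01 1.930e-01 2.120e-02 8.070e+01]
[-0.0002, -0.0009, 0.0178, -0.04]
[-0.0002, -0.0009, 0.0178, -0.04]
[-0.0002, -0.0009, 0.0178, -0.04]
[-0.0002, -0.0009, 0.0178, -0.04]
[-0.0002, -0.0009, 0.0178, -0.04]
[-0.0002, -0.0009, 0.0178, -0.04]
```

View pics/j.png

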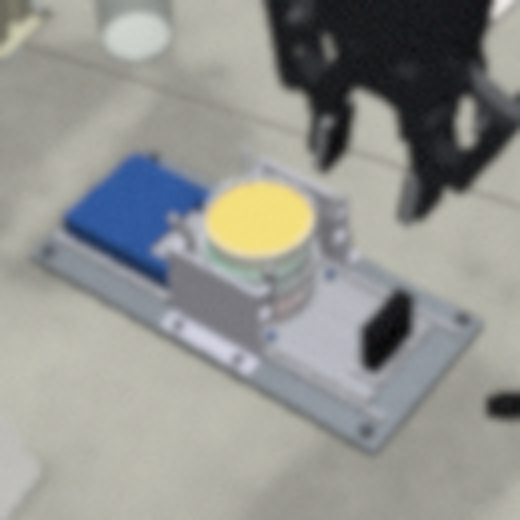

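Request:
apply_moves --pt "0 -0.005 0.01 0 0" --pt "0 -0.004 0.012 0 0" --pt "0 -0.003 0.012 0 0" --pt "0 -0.003 0.012 0 0" --pt "0 -0.001 0.01 0 0"

```text
clock: 30.95
position: [0.4785, 0.1946, 0.0693]
ee_rot: [0.762, 0.643, 0.051, 0.061]
ft_force: [0.4, -0.6, 0.3]
grip_width: 0.5
```

Run:
```python
from h import *
plan((.4747,.193,.0212,TF),smax=.02)
```

```text
at [0.4785 0.1946 0.0693] 80.28 zaxis [ 0.1556 -0.0266 -0.9875] w 0.5 F [ 0.4 -0.6  0.3] clk 30.95
-> [4.747e-01 1.930e-01 2.120e-02 8.070e+01]
[-0.0007, -0.0012, 0.016, -0.14]
[-0.0007, -0.0012, 0.016, -0.14]
[-0.0007, -0.0012, 0.016, -0.14]
```

Request:
apply_moves --pt "0 -0.006 0.003 -0.3 0" --pt "0 -0.003 0.01 0 0" --pt "0 -0.002 0.012 0 0" --pt "0 -0.001 0.012 0 0" --pt "0 0 0.006 0 0"

```text
clock: 31.37
position: [0.4734, 0.1951, 0.0194]
ee_rot: [0.761, 0.644, 0.05, 0.06]
ft_force: [-0.5, 0.5, 0.3]
grip_width: 0.5
```

Run:
```python
from h import *
plan((.4747,.193,.0212,TF),smax=.02)
```

```text
at [0.4734 0.1951 0.0194] 80.53 zaxis [ 0.1539 -0.0262 -0.9877] w 0.5 F [-0.5  0.5  0.3] clk 31.37
-> [4.747e-01 1.930e-01 2.120e-02 8.070e+01]
[-0.0018, 0.0016, -0.0018, -0.17]
```

Request:
apply_moves --pt "-0.001 0.001 -0.003 0 0.6" --pt "0 0 0 0 1" --pt "0 0 0 0 1" --pt "0 0 0 0 1" --pt "0 0 0 0 1" --squeeze 60

```text
clock: 31.78
position: [0.4725, 0.1937, 0.0209]
ee_rot: [0.761, 0.644, 0.049, 0.059]
ft_force: [1.7, 0.3, -5.9]
grip_width: 0.152
```

Run:
```python
from h import *
t=loc(feed,fy,-.082-.08,0);plan((t[0]+.003,t[1],.0225,TF),smax=.012);print(manip.get_obs()["torque"])
```

```text
at [0.4725 0.1937 0.0209] 80.48 zaxis [ 0.1496 -0.0265 -0.9884] w 0.152 F [ 1.7  0.3 -5.9] clk 31.78
-> [3.959e-01 2.065e-01 2.250e-02 8.070e+01]
[-0.0, -0.0111, -0.0002, -0.03]
[0.0, -0.0111, -0.0002, -0.03]
[0.0, -0.0111, -0.0002, -0.03]
[0.0, -0.0111, -0.0002, -0.03]
[0.0, -0.0111, -0.0002, -0.03]
[0.0, -0.0111, -0.0002, -0.03]
[0.0, -0.0111, -0.0002, -0.03]
[0.53240505 1.20479517 0.05125607]
```

Request:
apply_moves --pt "0 -0.006 -0.001 0 1" --pt "0 -0.008 -0.001 0 1" --pt "0 -0.008 -0.001 0 1" --pt "0 -0.008 -0.001 0 1" --pt "0 -0.008 -0.001 0 1"

```text
clock: 32.2
position: [0.4334, 0.2002, 0.0208]
ee_rot: [0.762, 0.643, 0.05, 0.059]
ft_force: [2.7, 0.6, -1.0]
grip_width: 0.161
```

Run:
```python
from h import *
t=loc(feed,fy,-.082-.08,0);plan((t[0]+.003,t[1],.0215,TF),smax=.012)
```

```text
at [0.4334 0.2002 0.0208] 80.36 zaxis [ 0.1513 -0.0258 -0.9881] w 0.161 F [ 2.7  0.6 -1. ] clk 32.2
-> [3.959e-01 2.065e-01 2.150e-02 8.070e+01]
[-0.0, -0.0095, -0.0002, -0.09]
[-0.0, -0.0095, -0.0002, -0.09]
[-0.0, -0.0095, -0.0002, -0.09]
[0.0, -0.0095, -0.0002, -0.09]
```

Request:
apply_moves --pt "0 -0.008 -0.001 0 1" --pt "0 -0.008 -0.001 0 1" --pt "0 -0.008 -0.001 0 1" --pt "0 -0.008 -0.001 0 1" --pt "0 -0.005 -0.001 0 1"

```text
clock: 32.62
position: [0.3989, 0.2061, 0.0219]
ee_rot: [0.762, 0.643, 0.055, 0.062]
ft_force: [82.8, -1.0, -87.2]
grip_width: 0.15
```

Request:
apply_moves --pt "0 -0.003 0 0 1" --pt "0 -0.003 0 0 1"

```text
clock: 32.78
position: [0.3995, 0.2058, 0.0227]
ee_rot: [0.763, 0.641, 0.061, 0.065]
ft_force: [25.7, 1.3, -27.7]
grip_width: 0.153
```

Run:
```python
from h import *
t=loc(feed,fy,-.082-.08,0);plan((t[0]+.003,t[1],.0215,TF),smax=.012)
p=manip.get_obs()["position"];print("travel",np.hypot(p[0]-.4725,p[1]-.1937))
im,d=snap("scene"); print(nets.place_of("scene","slide_handle")[:1])
u,v=proj("scene",(*feed,.03)).astype(int); cv2.imwrite('pics/k.png',cv2.resize(im[v-60:v+70,u-45:u+85,::-1],(520,520),interpolation=cv2.INTER_CUBIC))
```

```text
at [0.3995 0.2058 0.0227] 80.11 zaxis [ 0.1762 -0.0204 -0.9841] w 0.153 F [ 25.7   1.3 -27.7] clk 32.78
-> [3.959e-01 2.065e-01 2.150e-02 8.070e+01]
[0.0001, -0.0037, 0.0012, -0.59]
travel 0.07398003253612201
[{'xy': [356.6, 286.9], 'conf': 0.74}]
```

View pics/k.png

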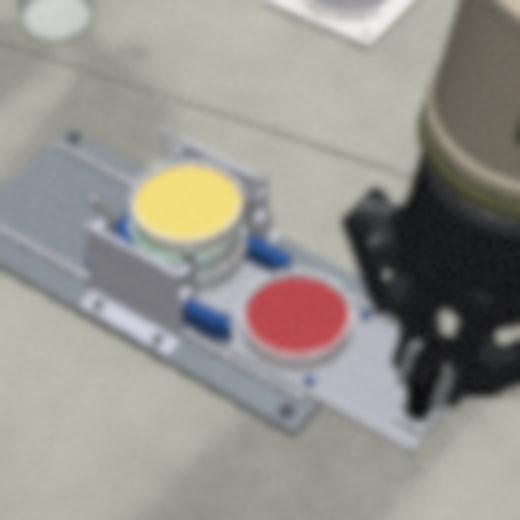

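Request:
apply_moves --pt "0 0 0 0 0.5" --pt "0 0 0 0 0.2" --pt "0 0 0 0 0.2"

```text
clock: 33.13
position: [0.3997, 0.2058, 0.023]
ee_rot: [0.763, 0.64, 0.062, 0.065]
ft_force: [-0.7, -0.1, -0.5]
grip_width: 0.4
```

Run:
```python
from h import *
t=loc(feed,fy,-.157,0);print(t);plan((*t,.05,TF),smax=.02)
```

```text
[0.39786365 0.2056718 ]
at [0.3997 0.2058 0.023 ] 80.1 zaxis [ 0.1788 -0.0196 -0.9837] w 0.4 F [-0.7 -0.1 -0.5] clk 33.13
-> [3.979e-01 2.057e-01 5.000e-02 8.070e+01]
[-0.0002, -0.0009, -0.0135, -0.3]
[-0.0002, -0.0009, -0.0135, -0.3]
```

Request:
apply_moves --pt "0 0.002 -0.01 0 0.2" --pt "0 0.002 -0.012 0 0.2" --pt "0 0.003 -0.015 0 0.2" --pt "0 0.004 -0.02 0 0.2" --pt "0 0 -0.03 0 0.2"

```text
clock: 33.55
position: [0.3888, 0.2053, 0.1081]
ee_rot: [0.761, 0.643, 0.057, 0.063]
ft_force: [0.8, -0.5, 0.8]
grip_width: 0.4
```

Request:
apply_moves --pt "-0.02 0 -0.03 0 0.2" --pt "-0.03 0 -0.02 0 0.2" --pt "-0.03 0 -0.01 0 0.2" --pt "-0.02 0 0 0 0.2" --pt "0 0 0 0 0.2"

```text
clock: 33.97
position: [0.36, 0.1103, 0.1751]
ee_rot: [0.758, 0.646, 0.063, 0.064]
ft_force: [0.1, 0.0, -0.9]
grip_width: 0.401
```

Run:
```python
from h import *
plan()
for n in("scene","top"):
    im,d=snap(n);P=cloud(n,d)
    if n=="scene":
        u,v=proj(n,(*feed,.03)).astype(int); cv2.imwrite('pics/l.png',cv2.resize(im[v-60:v+70,u-45:u+85,::-1],(520,520),interpolation=cv2.INTER_CUBIC))
    f=(P[...,0]>.36)&(P[...,0]<.46)&(P[...,1]>.16)&(P[...,1]<.25)&(P[...,2]>.035)&(P[...,2]<.055)
    q=P[f]; 
    if len(q)>10:
        r=cv2.minAreaRect((q[:,:2]*1000).astype(np.float32)); print(n,"handle",len(q),np.round(r[0],1),np.round(r[1],1))
    for t in("beaker","timer"):
        r=nets.place_of(n,t)[:1]; print(n,t,[atz(n,x["xy"],0).round(3) for x in r])
```

```text
at [0.36   0.1103 0.1751] 80.98 zaxis [ 0.1778 -0.0151 -0.984 ] w 0.401 F [ 0.1  0.  -0.9] clk 33.97
scene handle 116 [398.7 207.3] [35.6 11.6]
scene beaker [array([0.725, 0.016, 0.   ])]
scene timer [array([0.399, 0.006, 0.   ])]
top handle 84 [396.9 204.5] [35.2 12.2]
top beaker [array([0.725, 0.014, 0.   ])]
top timer [array([ 0.397, -0.004,  0.   ])]
```

View pics/l.png

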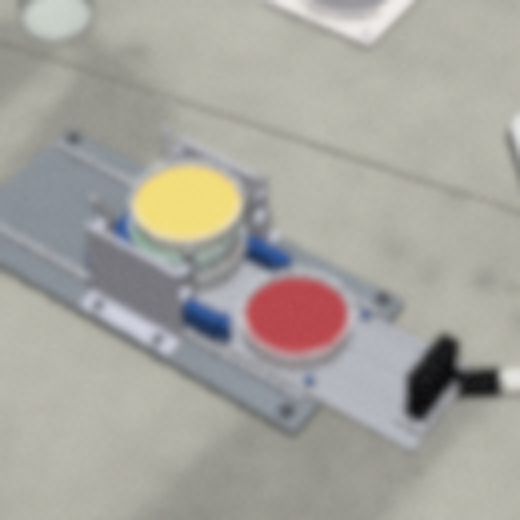

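```bash
python3 -c "
from workcell import workorder;print(workorder.hand_in())"
```

```text
the job is handed in; nothing more can be done
None
```

All four plates went into the chute in the order asked: red, then brown, green and yellow on top. The slide is pulled out, and the job was handed in at about 34 s on the clock. One reading touched the 120 N wrist-force limit, so that check may have failed.

**Last checks**
- **Slide travel:** the handle moved 75.2 mm by both cameras, against 75 mm for fully out.
- **Plates:** the last picture shows red lying flat on the drawn slide. The stack is still upright in the chute with yellow on top. Each plate was also seen resting flat in the chute after it was released.
- **Robot:** it stood clear of everything, and the wrist force read about 0 N.
- **Bystanders:** nothing I did touched the beaker or the timer. The networks place them within about 10 mm of where they first reported them, which is no more than the two cameras differ from each other.

**What went wrong**
- **Force at the end stop:** when the slide hit its end stop during the pull, the wrist force read about 83 N in x and 87 N in z, roughly 120 N together. That is right at the limit, and the peak between readings may have been higher. I stopped the pull 2 rows later, with the force down to about 38 N.
- **Tool tilt:** the tool slowly tilted to about 10° over the run, because each row starts from the measured pose. I tried to reduce it with little effect. The yellow plate was therefore set down at about 8° and settled flat.

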